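# Restock the slide track and wind its keeper shut

### The job

Draw the tarnished dark bolt off the open end of the brass slide track and put it in the wooden bin. Then slide every bright brass bolt onto the track through the same open end, pushed up so that the first is against the end stop and the others close behind it. Last, wind the crank clockwise until it first drags and then the drag suddenly drops away and the keeper is across the mouth, and stop within half a turn of that; leave the other goods on the counter where they are.

Things in the scene. Friction and masses are not known exactly. Their poses are not given: they have to be found in the camera images.
- rail: Fixed brass slide track, channel along y; origin on the counter under its middle. Base plate 94 mm wide, 8 mm thick, y=-225 to +135 mm. Channel floor 8 mm up, 45 mm wide; 9 mm above the floor two lips overhang it, leaving a slot 22 mm wide; lips' top at 23 mm. A bolt's foot runs under the lips. Green gear case 120 (x) by 90 by 70 mm high centred at x=145, y=-130 mm.
- rail_stop (a point): Foot of the end stop's face, on the channel floor: y=+120 mm in the track's frame. A bolt home against it has its point at y=+85 mm, the next ones at +15 and -55 mm.
- rail_mouth (a point): Centre of the channel's open end, on its floor, y=-120 mm in the track's frame: the only way on or off. Before it, from y=-140 to -225 mm, the bare plate is an apron at floor height with low guides (18 mm up) flaring from 45 mm apart at y=-142 to about 73 mm at y=-202; a bolt can be set there and slid in.
- keeper_tip (a point): Red tip of the steel keeper bar, 10 mm thick, top 29 mm above the counter. It comes out of the gear case towards the track's -x at y=-130 mm, 18 mm per turn of the crank, and bars the mouth; at the start it is drawn clear of the way in.
- crank (a joint): Crank angle in rad; grows clockwise seen from above; starts at 0 to 2.4. Upright axis at x=145, y=-130 mm in the track's frame. After up to 0.4 turn of free play it drags at about 10 N at the knob, even at rest; 2.4 to 2.8 turns from the start the drag suddenly drops under 1 N, the keeper being across the mouth; hard stop 1.2 turns later. Stays where it is left.
- crank_knob (a point): Middle of the crank's dark wooden knob, an upright cylinder 22 mm across and 42 mm high that spins freely on its pin, so it can be held at any yaw while led round. 55 mm from the crank axis, 116 mm above the counter; the crank arm's top is at 94 mm, all else within its circle is lower.
- old_bolt_c (a point): Tarnished, nearly black slide bolt, 300 g, alike both ways round. Foot 40 (x) by 70 (y) by 6 mm high; above it a neck 14 mm wide (x), then an upright fin 16 mm thick (x), 46 mm long (y), from 20 to 60 mm above the underside: pinch it across its thickness. Point: on the centre line, 30 mm above the foot's underside; z up. Starts on the track.
- bin: Fixed open wooden bin 220 (x) by 200 (y) by 60 mm high, walls and floor 8 mm; origin at the centre of its underside. A tin chute comes down to its +y wall from a shelf (lower lip at y=+85 mm, 80 mm above the counter, rising towards +y): keep to the -y half.
- bolt1_c (a point): A bright brass slide bolt, 300 g, alike both ways round. Foot 40 (x) by 70 (y) by 6 mm high; above it a neck 14 mm wide (x), then an upright fin 16 mm thick (x), 46 mm long (y), from 20 to 60 mm above the underside: pinch it across its thickness. Point: on the centre line, 30 mm above the foot's underside; z up. May be absent.
- bolt2_c (a point): A bright brass slide bolt, 300 g, alike both ways round. Foot 40 (x) by 70 (y) by 6 mm high; above it a neck 14 mm wide (x), then an upright fin 16 mm thick (x), 46 mm long (y), from 20 to 60 mm above the underside: pinch it across its thickness. Point: on the centre line, 30 mm above the foot's underside; z up. May be absent.
- bolt3_c (a point): A bright brass slide bolt, 300 g, alike both ways round. Foot 40 (x) by 70 (y) by 6 mm high; above it a neck 14 mm wide (x), then an upright fin 16 mm thick (x), 46 mm long (y), from 20 to 60 mm above the underside: pinch it across its thickness. Point: on the centre line, 30 mm above the foot's underside; z up. May be absent.
- grate: Brass scupper grate, 110 mm square, 10 mm thick; a bystander, origin at the centre of its underside.
- ring1: Bronze cotter ring, 68 mm across, 7 mm thick; a bystander, origin at the centre of its underside.
- ring2: Bronze cotter ring, 68 mm across, 7 mm thick; a bystander, origin at the centre of its underside.
- swivel: Brass spinnaker swivel, 130 mm long, 34 mm wide, 26 mm high; a bystander, origin at the centre of its underside.
- tin: Tin can, 74 mm across, 100 mm high; a bystander, origin at the centre of its underside.
- brush: Hand brush, lying; a bystander, origin at the centre of its underside.
- block: Small wooden pulley block 55 by 30 by 75 mm high; a bystander, origin at the centre of its underside.
Mind the look-alikes: they are no part of the job. Leave any pink look-alike of the part that bears old_bolt_c alone.

How it is judged:
By the outcome, as a careful person would: the job done as asked, in the order asked, and still so for the second after the job is handed in, with the robot touching nothing.
Of bolt1, bolt2, bolt3 only 2 to 3 are there at a start; the rules pass over those that are not, and their reading is None.
At some moment in a run one of bolt1, bolt2, bolt3 may be knocked a few centimetres aside while the robot is not near it.
Once in a run the grip may slacken for a moment while it holds something.
It also fails if it takes over 208 s, if anything falls off the work surface, if the arm or the gripper's body presses on something with over 40 N, if the wrist force passes 120 N, or if a joint passes its speed limit or range.

### The arm

A 7-joint arm with a two-finger parallel gripper is mounted at the origin on the work surface. World frame = base frame: x ahead of the robot, y to its left, z up, the work surface at z = 0. Lengths are in m, angles in rad, forces in N, time in s.
With the tool pointing down it reaches from about 0.4 to 0.85 m from the base axis. Payload 10.4 kg.
Tool frame: the origin (TCP) lies on the mounting face of the last link; the fingertips stand r.tips_ahead ahead of it and the grasp point (between the pads) lies 164 mm ahead of it (r.tips_ahead is the distance from the TCP to the fingertips, in m); z points along the fingers, y is the line along which they close (so a half turn about z gives the same grasp; the last joint's range is limited). The gripper opens to 87 mm and grips with 3 to 60 N. Pads are 19 mm wide; open, the fingers measure 117 mm over their backs; the gripper's body (75 mm by 190 mm) begins 51 mm behind the grasp point.
Start: joints at [-1.268, 0.332, -0.065, 1.46, 0.022, 1.35, -0.088], TCP at [0.2, 0.592, 0.405] pointing down, gripper open.
Joint ranges: [-2.6, 2.6], [-0.5, 2.12], [-1.47, 1.34], [0.16, 2.42], [-1.27, 4.41], [0.06, 2.06], [-2.6, 2.6]. Speed limits (rad/s): [2.22, 2.22, 2.79, 2.79, 3.14, 3.14, 3.14].

### API

Orientations are given as a unit quaternion [x, y, z, w].
In Python, from bench import telemetry, imaging, job, r gives the robot as it stands.
- The arm moves only by the tool move_arm, never from a script. Its argument "steps" is a list of rows, each an object of numbers: "dx", "dy", "dz": the shift along the tool's x, y, z in cm; "spin": the turn about the tool's z in rad. In form: [{"dx": .., "dy": .., "dz": .., "spin": ..}, ...]. A call has 1 to 12 rows; each row shifts and turns the commanded pose from where the row before left it, along the tool's axes as they then stand; what a row does not reach is not made up. A row lasts 1/10 s, in which the tool goes at most 50 mm and 8.59 degrees, less where a joint would pass 70% of its speed; a pose out of reach is approached as far as the arm can. A call with a gripper value outside its range is refused whole. "claw" is the finger opening in cm, from 0 to 8.7, set as the call begins (left out, the last holds). The fingers move at their own pace and stop on an object; "squeeze" is the grip in N (left out, the last holds). Time passes only in rows, so rows that do not move let the fingers close. It gives the time, the measured TCP pose, the force, the opening and the grip force at its end, in the units of the state.
- telemetry.read_state(): the state, without advancing time (a new reading comes with each control period).
- imaging.camera(name): name is "side" or "top" or "wrist"; returns a dict with "img" (480x640x3 uint8, red, green, blue), "camera_matrix" (3x3 intrinsics, pixels), "D" ([k1, k2, p1, p2, k3] as OpenCV has them; the pictures are not rectified), "R" (3x3) and "t" (3): a world point X has camera coordinates R X + t. Camera axes: x right, y down, z forward; pixel columns grow to the right and rows downward; lengths in m; the calibration is good to about 2 mm. A picture is of the moment at which its call begins. There is no depth.
- job.close_job(): hands the job in; it is judged then, once.
The state is a dict: "time": time; "joint_positions": joint angles; "joint_vel": joint speeds; "joint_torque": joint torques, N m; "ee_pos": TCP position; "eef_rot": TCP orientation; "ft_force": force on the tool from outside, world axes, zero at the start; "torque": the same for the moment, N m; "width": finger opening in m; "grip_force": force on a finger pad.
Only numpy, scipy, OpenCV 4.12 (cv2) and the standard library are available. Lean on these libraries where they do the work, as an engineer would, in place of code of your own. Each camera call takes 0.05 s, during which the arm holds its last target. There are 200 camera calls.

## Working session

There is one attempt and no reset: what is moved stays moved. The work goes in short steps, Python scripts to look and compute and a tool call to move; the robot and the scene stay as the last step left them, time stands still between calls to the robot, and variables do not carry over. Pictures are saved under pics/ and viewed, at most 14 in all, crops included, and the job is handed in when it is done.

Besides the shell and the picture viewer there is one more tool, called as name(argument=value, ...) on one line, values as JSON. move_arm: Moves the arm, as the interface text tells. Its arguments: {"type":"object","properties":{"steps":{"type":"array","items":{"type":"object","properties":{"dx":{"type":"number"},"dy":{"type":"number"},"dz":{"type":"number"},"spin":{"type":"number"}}}},"claw":{"type":"number"},"squeeze":{"type":"number"}},"required":["steps"]}

```bash
mkdir -p pics; cat > h.py <<'E'
import numpy as np, cv2, json
from bench import telemetry, imaging, job, r
def snap(n,tag):
    c=imaging.camera(n); cv2.imwrite(f'pics/{tag}.png',cv2.cvtColor(c['img'],cv2.COLOR_RGB2BGR))
    np.savez(f'pics/{tag}.npz',**{k:np.array(c[k]) for k in ('img','camera_matrix','D','R','t')}); return c
def ld(tag): return np.load(f'pics/{tag}.npz')
def ray(c,uv):
    p=cv2.undistortPoints(np.array([[uv]],float),c['camera_matrix'],c['D'])[0,0]
    return -c['R'].T@c['t'], c['R'].T@np.array([p[0],p[1],1])
def atz(c,uv,z):
    o,d=ray(c,uv); return o+d*(z-o[2])/d[2]
def tri(c1,u1,c2,u2):
    o1,d1=ray(c1,u1);o2,d2=ray(c2,u2)
    s=np.linalg.lstsq(np.c_[d1,-d2],o2-o1,rcond=None)[0]
    a,b=o1+s[0]*d1,o2+s[1]*d2; return (a+b)/2,np.linalg.norm(a-b)
def proj(c,X):
    return cv2.projectPoints(np.array(X,float).reshape(-1,1,3),cv2.Rodrigues(c['R'])[0],c['t'],c['camera_matrix'],c['D'])[0][:,0]
def crop(tag,out,x0,y0,x1,y1,s):
    im=cv2.imread(f'pics/{tag}.png')[y0:y1,x0:x1]; cv2.imwrite(f'pics/{out}.png',cv2.resize(im,None,fx=s,fy=s,interpolation=cv2.INTER_CUBIC))
def st():
    s=telemetry.read_state(); print({k:np.round(s[k],4).tolist() for k in ('time','ee_pos','eef_rot','ft_force','width','grip_force','joint_positions')}); return s
E
python3 -c "
from h import *
print(r.tips_ahead)
s=st()
from scipy.spatial.transform import Rotation as R
print(R.from_quat(s['eef_rot']).as_matrix().round(3))
for n in('top','side','wrist'): 
  c=snap(n,n+'0'); print(n,(-c['R'].T@c['t']).round(3), c['R'].round(2).tolist())
"
```

```text
0.1822
{'time': 0.0, 'ee_pos': [0.2, 0.592, 0.404], 'eef_rot': [0.1622, 0.9868, -0.0007, -0.0001], 'ft_force': [0.4389, 0.1524, 0.6064], 'width': 0.0869, 'grip_force': 0.0, 'joint_positions': [-1.2676, 0.3329, -0.0647, 1.4609, 0.0216, 1.3499, -0.0885]}
[[-0.947  0.32  -0.   ]
 [ 0.32   0.947 -0.001]
 [-0.    -0.001 -1.   ]]
top [ 0.339 -0.02   1.099] [[-0.06, -1.0, -0.0], [-0.98, 0.06, -0.21], [0.21, -0.01, -0.98]]
side [-0.11  -0.592  0.707] [[0.66, -0.75, -0.0], [-0.44, -0.38, -0.82], [0.62, 0.54, -0.58]]
wrist [0.122 0.619 0.385] [[0.32, 0.95, -0.0], [0.9, -0.3, 0.3], [0.28, -0.1, -0.95]]
```

View pics/top0.png

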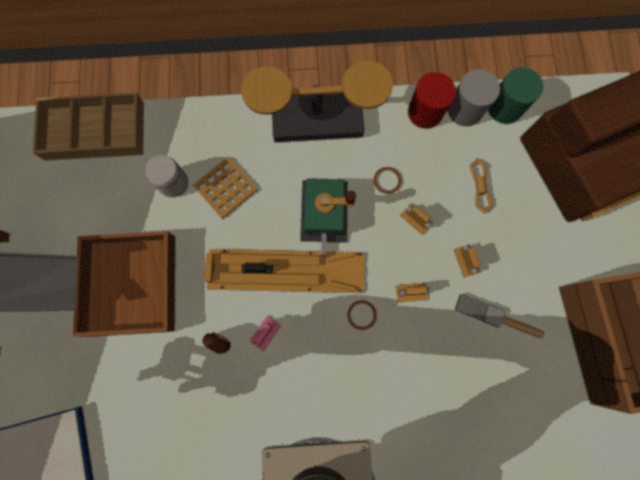

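View pics/side0.png

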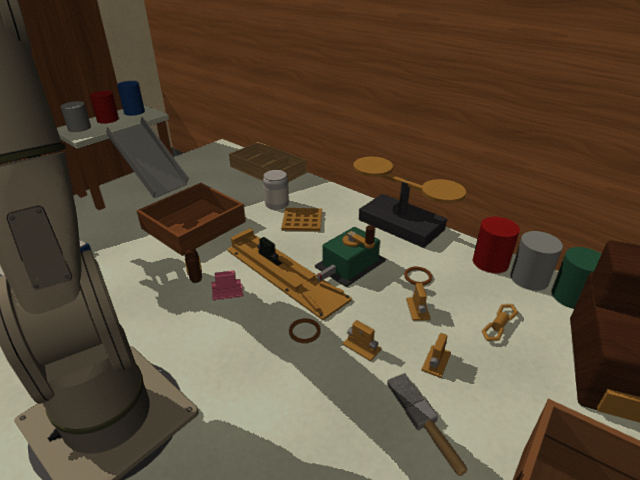

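```bash
python3 -c "
from h import *
crop('top0','topc',195,160,495,345,2.65)
crop('side0','sidec',220,210,460,390,3.3)
"
```

```text
(no output)
```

View pics/topc.png

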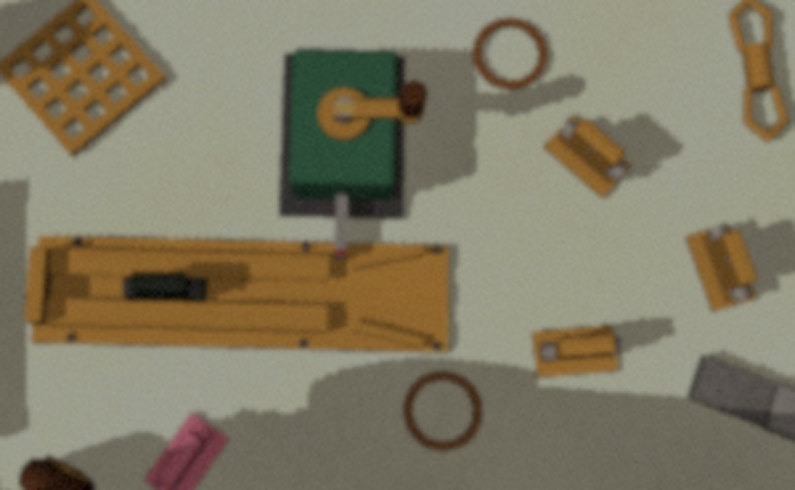

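View pics/sidec.png

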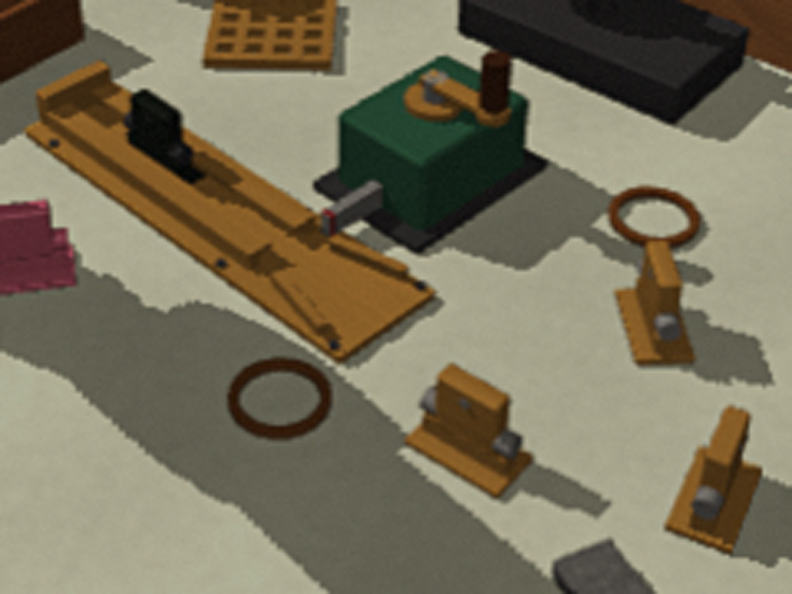

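```bash
python3 -c "
from h import *
T=ld('top0');S=ld('side0')
t=lambda u,v:(195+u/2.65,160+v/2.65)
s=lambda u,v:(220+u/3.3,210+v/3.3)
print('rail TL,BL,TR,BR')
P=[atz(T,t(*p),.008) for p in((35,238),(33,343),(452,245),(450,349))]
for p in P: print(p.round(4))
print('tri BR',tri(T,t(450,349),S,s(343,358)),'TR',tri(T,t(452,245),S,s(435,293)))
m=(P[2]+P[3])/2;l=(P[0]+P[1])/2;d=l-m;print('mouth end mid',m,'yaw of +y',np.degrees(np.arctan2(-d[0],d[1])),np.linalg.norm(d))
for n,a,b in(('A',(604,140),(662,264)),('B',(742,253),(728,436)),('C',(586,342),(474,389)),('old',(165,281),(162,110)),('knob',(413,90),(497,58)),('keeper',(340,253),(328,218))):
  X,e=tri(T,t(*a),S,s(*b)); print(n,X.round(4),e.round(4), 'top z=.06',atz(T,t(*a),.06).round(4))
for n,a,b in(('A',(545,147),(607,195)),('B',(688,240),(714,309)),('C',(538,377),(620,369)),('oldfin',(125,285),(205,289))):
  a=atz(T,t(*a),.003);b=atz(T,t(*b),.003);d=b-a; print(n,((a+b)/2).round(4),np.linalg.norm(d).round(3),'yaw',np.degrees(np.arctan2(d[1],d[0])).round(1), 'perp ctr',((a+b)/2+.02*np.array([-d[1],d[0],0])/np.linalg.norm(d)).round(4))
print('bin',[atz(T,p,.06).round(3) for p in((78,236),(172,232),(76,334),(173,331))])
w=ld('wrist0');print((w['R']).round(3).tolist(),w['camera_matrix'].round(1).tolist(),w['t'])
"
```

```text
rail TL,BL,TR,BR
[0.5531 0.2215 0.008 ]
[0.4613 0.2246 0.008 ]
[ 0.5237 -0.1425  0.008 ]
[ 0.4334 -0.1331  0.008 ]
tri BR (array([ 0.43256163, -0.13227697,  0.00796294]), np.float64(0.0023641857759027114)) TR (array([ 0.52186205, -0.14073557,  0.00925365]), np.float64(0.004497127078345257))
mouth end mid [ 0.47858873 -0.13776564  0.008     ] yaw of +y -4.539019149722981 0.36195433610611194
A [ 0.5944 -0.2702  0.0615] 0.0059 top z=.06 [ 0.5968 -0.2729  0.06  ]
B [ 0.4914 -0.3752  0.0579] 0.0053 top z=.06 [ 0.4929 -0.3767  0.06  ]
C [ 0.4272 -0.2396  0.0551] 0.0023 top z=.06 [ 0.4276 -0.2394  0.06  ]
old [0.499  0.103  0.0634] 0.001 top z=.06 [0.4999 0.1031 0.06  ]
knob [ 0.6274 -0.1068  0.1356] 0.0028 top z=.06 [ 0.6511 -0.1147  0.06  ]
keeper [ 0.5194 -0.0433  0.025 ] 0.0015 top z=.06 [ 0.5141 -0.0431  0.06  ]
A [ 0.5843 -0.2586  0.003 ] 0.069 yaw -133.1 perp ctr [ 0.5989 -0.2723  0.003 ]
B [ 0.4849 -0.358   0.003 ] 0.064 yaw -166.4 perp ctr [ 0.4896 -0.3774  0.003 ]
C [ 0.4063 -0.2426  0.003 ] 0.071 yaw -88.1 perp ctr [ 0.4263 -0.2419  0.003 ]
oldfin [0.5034 0.1101 0.003 ] 0.07 yaw -96.5 perp ctr [0.5233 0.1078 0.003 ]
bin [array([0.593, 0.498, 0.06 ]), array([0.588, 0.29 , 0.06 ]), array([0.378, 0.494, 0.06 ]), array([0.372, 0.288, 0.06 ])]
[[0.32, 0.948, -0.001], [0.904, -0.305, 0.3], [0.284, -0.097, -0.954]] [[405.3, 0.0, 313.9], [0.0, 405.3, 247.4], [0.0, 0.0, 1.0]] [-0.62469902 -0.03715539  0.39221329]
```

```bash
cat >> h.py <<'E'
from scipy.spatial.transform import Rotation as Rot
O=np.array([.4964,.0866]); TH=-4.54
def rail(x,y):
    a=np.radians(TH); return O+np.array([np.cos(a)*x-np.sin(a)*y, np.sin(a)*x+np.cos(a)*y])
def cur():
    s=telemetry.read_state(); M=Rot.from_quat(s['eef_rot']).as_matrix(); return np.array(s['ee_pos']),np.degrees(np.arctan2(M[1,1],M[0,1])),M
def plan(xy,th,z=None,frm=None):
    p,t,M=cur()
    if frm is not None: p=np.array(frm[:3]);t=frm[3]
    d=(th-t+90)%180-90
    th2=np.radians(t+d); X=np.array([-np.sin(th2),np.cos(th2)]);Y=np.array([np.cos(th2),np.sin(th2)])
    e=np.array(xy)-p[:2]
    print('spin',round(-np.radians(d),3),'then dx',round(100*e@X,2),'dy',round(100*e@Y,2),'dz',None if z is None else round(100*(p[2]-z),2),'| yaw',round(t,1),'tilt',M[:,2].round(3))
E
python3 -c "
from h import *
plan(rail(.0016,.0166),TH,.33)"
```

```text
spin 1.324 then dx -46.38 dy 33.71 dz 7.42 | yaw 71.3 tilt [-0.    -0.001 -1.   ]
```

move_arm(steps=[{"spin": 0.1324},{"spin": 0.1324},{"spin": 0.1324},{"spin": 0.1324},{"spin": 0.1324},{"spin": 0.1324},{"spin": 0.1324},{"spin": 0.1324},{"spin": 0.1324},{"spin": 0.1324}], claw=5, squeeze=35)

```text
$.steps[0]: bad value
```

move_arm(steps=[{"dx": -3.86,"dy": 2.8},{"dx": -3.86,"dy": 2.8},{"dx": -3.86,"dy": 2.8},{"dx": -3.86,"dy": 2.8},{"dx": -3.86,"dy": 2.8},{"dx": -3.86,"dy": 2.8},{"dx": -3.86,"dy": 2.8},{"dx": -3.86,"dy": 2.8},{"dx": -3.86,"dy": 2.8},{"dx": -3.86,"dy": 2.8},{"dx": -3.86,"dy": 2.8},{"dx": -3.86,"dy": 2.8}])

```text
$.steps[0]: bad value
```

move_arm(steps=[{"dz": 2.5},{"dz": 2.5},{"dz": 2.4},{}])

```text
$.steps[0]: bad value
```

```bash
python3 -c "
from h import *
st();plan(rail(.0016,.0166),TH,.33);snap('wrist','w1')"
```

```text
{'time': 0.15, 'ee_pos': [0.2, 0.592, 0.4042], 'eef_rot': [0.1622, 0.9868, -0.0005, -0.0001], 'ft_force': [-0.913, -0.3261, 0.074], 'width': 0.0873, 'grip_force': 0.0, 'joint_positions': [-1.2676, 0.3327, -0.0647, 1.4607, 0.0216, 1.3499, -0.0885]}
spin 1.324 then dx -46.38 dy 33.71 dz 7.42 | yaw 71.3 tilt [-0.    -0.001 -1.   ]
```

View pics/w1.png

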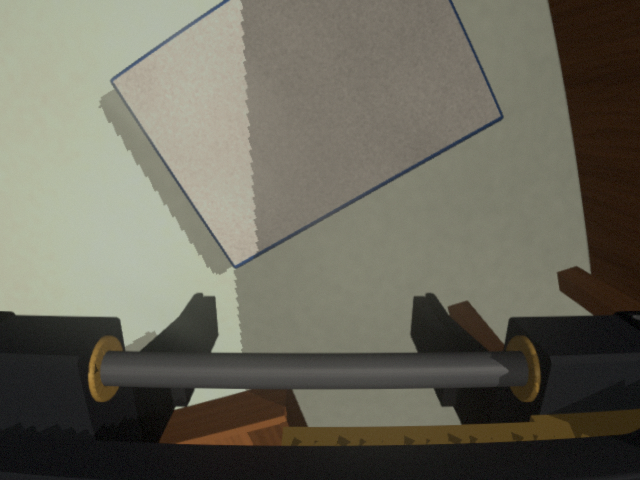

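The picture shows the start pose only, since the moves were refused for missing keys. The fingers are at about rows 300–400. I'll send full rows instead.

move_arm(steps=[{"dx": 0,"dy": 0,"dz": 0,"spin": 0.1324},{"dx": 0,"dy": 0,"dz": 0,"spin": 0.1324},{"dx": 0,"dy": 0,"dz": 0,"spin": 0.1324},{"dx": 0,"dy": 0,"dz": 0,"spin": 0.1324},{"dx": 0,"dy": 0,"dz": 0,"spin": 0.1324},{"dx": 0,"dy": 0,"dz": 0,"spin": 0.1324},{"dx": 0,"dy": 0,"dz": 0,"spin": 0.1324},{"dx": 0,"dy": 0,"dz": 0,"spin": 0.1324},{"dx": 0,"dy": 0,"dz": 0,"spin": 0.1324},{"dx": 0,"dy": 0,"dz": 0,"spin": 0.1324}], claw=5, squeeze=35)

```text
time: 1.2
ee_pos: [0.2, 0.5921, 0.4046]
eef_rot: [0.736, 0.677, -0.0, 0.0]
ft_force: [0.0, -0.2, 0.6]
width: 0.0501
grip_force: 0.0
```

move_arm(steps=[{"dx": -3.86,"dy": 2.8,"dz": 0,"spin": 0},{"dx": -3.86,"dy": 2.8,"dz": 0,"spin": 0},{"dx": -3.86,"dy": 2.8,"dz": 0,"spin": 0},{"dx": -3.86,"dy": 2.8,"dz": 0,"spin": 0},{"dx": -3.86,"dy": 2.8,"dz": 0,"spin": 0},{"dx": -3.86,"dy": 2.8,"dz": 0,"spin": 0},{"dx": -3.86,"dy": 2.8,"dz": 0,"spin": 0},{"dx": -3.86,"dy": 2.8,"dz": 0,"spin": 0},{"dx": -3.86,"dy": 2.8,"dz": 0,"spin": 0},{"dx": -3.86,"dy": 2.8,"dz": 0,"spin": 0},{"dx": -3.86,"dy": 2.8,"dz": 0,"spin": 0},{"dx": -3.86,"dy": 2.8,"dz": 0,"spin": 0}])

```text
time: 2.4
ee_pos: [0.499, 0.102, 0.4049]
eef_rot: [0.734, 0.679, 0.0, -0.0]
ft_force: [0.5, -0.0, -0.6]
width: 0.0497
grip_force: 0.0
```

move_arm(steps=[{"dx": 0,"dy": 0,"dz": 2.5,"spin": 0},{"dx": 0,"dy": 0,"dz": 2.5,"spin": 0},{"dx": 0,"dy": 0,"dz": 2.4,"spin": 0},{"dx": 0,"dy": 0,"dz": 0,"spin": 0},{"dx": 0,"dy": 0,"dz": 0,"spin": 0}])

```text
time: 2.9
ee_pos: [0.4985, 0.1039, 0.3312]
eef_rot: [0.735, 0.679, -0.0, -0.0]
ft_force: [-0.1, 1.2, 0.6]
width: 0.0498
grip_force: 0.0
```

```bash
python3 -c "
from h import *
st();plan(rail(.0016,.0166),TH,.33);snap('wrist','w2')"
```

```text
{'time': 2.9, 'ee_pos': [0.4985, 0.1039, 0.3312], 'eef_rot': [0.7345, 0.6786, -0.0002, -0.0], 'ft_force': [-0.0506, 1.2047, 0.5526], 'width': 0.0498, 'grip_force': 0.0, 'joint_positions': [-0.8191, 0.1363, 0.5698, 1.8853, -0.0804, 1.143, -0.2992]}
spin 0.0 then dx -0.08 dy 0.09 dz 0.12 | yaw -4.5 tilt [-0. -0. -1.]
```

View pics/w2.png

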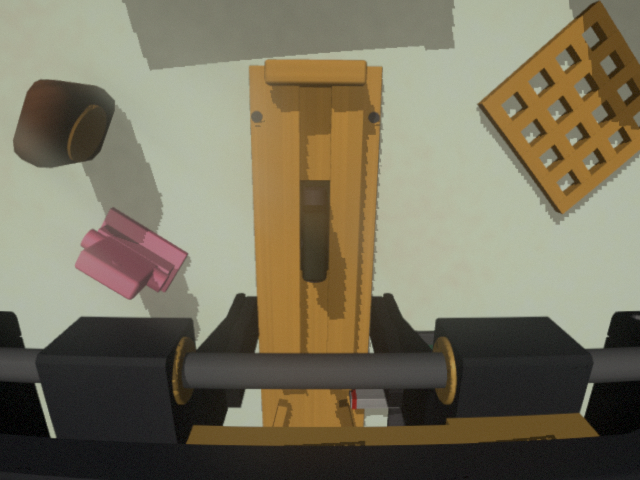

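```bash
python3 -c "
from h import *
c=ld('w2')
w=lambda x,y,z: np.r_[rail(x,y),z]
print('plate corners pred',proj(c,[w(-.047,.135,.008),w(.047,.135,.008)]).round(0).tolist(),'seen (250,68),(382,68)')
print('plate edges y0',proj(c,[w(-.047,-.02,.008),w(.047,-.02,.008)]).round(0).tolist())
for n,u in(('finL',(301,275)),('finR',(327,275)),('fartop?',(315,207)),('neartop',(315,280))):
  p=atz(c,u,.068)[:2]-O;a=np.radians(TH);print(n,(p@[np.cos(a),np.sin(a)]).round(4),(p@[-np.sin(a),np.cos(a)]).round(4))
"
```

```text
plate corners pred [[246.0, 71.0], [379.0, 71.0]] seen (250,68),(382,68)
plate edges y0 [[254.0, 277.0], [371.0, 277.0]]
finL -0.0072 0.005
finR 0.0096 0.005
fartop? 0.0018 0.0496
neartop 0.0018 0.0015
```

The dark bolt's fin sits on the track with its top face around (315,207)–(315,280). The pink look-alike at (130,255) stays where it is. I'm going down to grasp the fin.

move_arm(steps=[{"dx": 0.5,"dy": 0.1,"dz": 0,"spin": 0},{"dx": 0,"dy": 0,"dz": 3,"spin": 0},{"dx": 0,"dy": 0,"dz": 3,"spin": 0},{"dx": 0,"dy": 0,"dz": 3,"spin": 0},{"dx": 0,"dy": 0,"dz": 1.5,"spin": 0},{"dx": 0,"dy": 0,"dz": 1.0,"spin": 0},{"dx": 0,"dy": 0,"dz": 0,"spin": 0}])

```text
time: 3.65
ee_pos: [0.4999, 0.1091, 0.2155]
eef_rot: [0.734, 0.679, -0.0, -0.0]
ft_force: [-0.6, 0.8, 0.3]
width: 0.0505
grip_force: 0.0
```

move_arm(steps=[{"dx": 0,"dy": 0,"dz": 0,"spin": 0},{"dx": 0,"dy": 0,"dz": 0,"spin": 0},{"dx": 0,"dy": 0,"dz": 0,"spin": 0},{"dx": 0,"dy": 0,"dz": 0,"spin": 0},{"dx": 0,"dy": 0,"dz": 0,"spin": 0}], claw=0)

```text
time: 4.15
ee_pos: [0.4999, 0.1088, 0.216]
eef_rot: [0.734, 0.679, 0.0, 0.0]
ft_force: [0.4, -0.3, -0.4]
width: 0.0178
grip_force: 0.0
```

move_arm(steps=[{"dx": -0.5,"dy": 0,"dz": 0,"spin": 0},{"dx": -1,"dy": 0,"dz": 0,"spin": 0},{"dx": -1,"dy": 0,"dz": 0,"spin": 0}])

```text
time: 4.45
ee_pos: [0.4979, 0.0832, 0.2159]
eef_rot: [0.734, 0.679, 0.0, 0.0]
ft_force: [0.3, 2.9, 2.2]
width: 0.0155
grip_force: 35.0
```

```bash
sed -i 's/^O=.*; TH/O=np.array([.4979,.0865]); TH/' h.py; python3 -c "
from h import *
st();plan(rail(0,-.18),TH,.216)"
```

```text
{'time': 4.45, 'ee_pos': [0.4979, 0.0832, 0.2159], 'eef_rot': [0.7344, 0.6787, 0.0004, 0.0], 'ft_force': [0.3206, 2.8722, 2.19], 'width': 0.0155, 'grip_force': 34.9989, 'joint_positions': [-0.7433, 0.296, 0.5515, 1.9987, -0.1972, 0.8977, -0.1664]}
spin 0.0 then dx -17.67 dy -0.03 dz -0.01 | yaw -4.5 tilt [ 0.001  0.    -1.   ]
```

move_arm(steps=[{"dx": -1.5,"dy": 0,"dz": 0,"spin": 0},{"dx": -1.5,"dy": 0,"dz": 0,"spin": 0},{"dx": -1.5,"dy": 0,"dz": 0,"spin": 0},{"dx": -1.5,"dy": 0,"dz": 0,"spin": 0},{"dx": -1.5,"dy": 0,"dz": 0,"spin": 0},{"dx": -1.5,"dy": 0,"dz": 0,"spin": 0},{"dx": -1.5,"dy": 0,"dz": 0,"spin": 0},{"dx": -1.5,"dy": 0,"dz": 0,"spin": 0},{"dx": -1.5,"dy": 0,"dz": 0,"spin": 0},{"dx": -1.5,"dy": 0,"dz": 0,"spin": 0},{"dx": -1.5,"dy": 0,"dz": 0,"spin": 0},{"dx": -1.5,"dy": 0,"dz": 0,"spin": 0}])

```text
time: 5.65
ee_pos: [0.4833, -0.0969, 0.2159]
eef_rot: [0.735, 0.678, 0.0, -0.0]
ft_force: [-0.2, 3.8, 5.2]
width: 0.0157
grip_force: 35.0
```

move_arm(steps=[{"dx": 0,"dy": 0,"dz": 0,"spin": 0},{"dx": 0,"dy": 0,"dz": 0,"spin": 0},{"dx": 0,"dy": 0,"dz": 0,"spin": 0}])

```text
time: 5.95
ee_pos: [0.4832, -0.0975, 0.216]
eef_rot: [0.735, 0.678, -0.001, 0.001]
ft_force: [-1.1, -5.6, 6.1]
width: 0.0157
grip_force: 35.0
```

```bash
python3 -c "
from h import *
st();plan(rail(0,-.18),TH,.216);snap('side','s1');crop('s1','s1c',220,200,460,380,2.5)"
```

```text
{'time': 5.95, 'ee_pos': [0.4832, -0.0975, 0.216], 'eef_rot': [0.7352, 0.6778, -0.0006, 0.0007], 'ft_force': [-1.1004, -5.6011, 6.0668], 'width': 0.0157, 'grip_force': 34.9989, 'joint_positions': [-0.4691, 0.2835, 0.6463, 2.0317, -0.2157, 0.8925, 0.2131]}
spin -0.002 then dx 0.46 dy 0.01 dz -0.0 | yaw -4.7 tilt [ 0.    -0.002 -1.   ]
```

View pics/s1c.png

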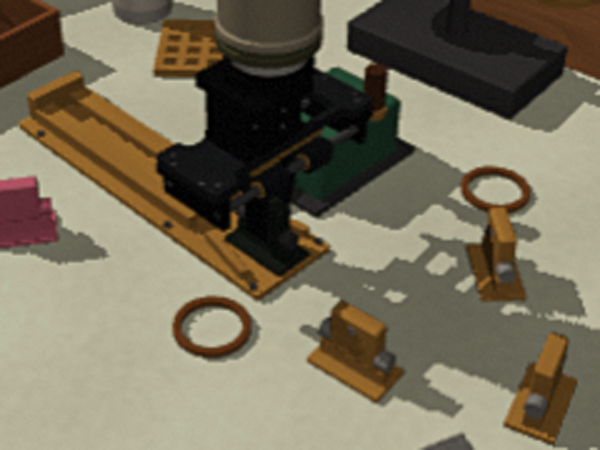

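The dark bolt (crop 275,250) is off the track and standing on the apron in the grip. I'm carrying it to the bin.

move_arm(steps=[{"dx": 0,"dy": 0,"dz": -2,"spin": 0},{"dx": 0,"dy": 0,"dz": -4,"spin": 0},{"dx": 0,"dy": 0,"dz": -4,"spin": 0},{"dx": 0,"dy": 0,"dz": -2,"spin": 0}], squeeze=50)

```text
time: 6.4
ee_pos: [0.4834, -0.0965, 0.338]
eef_rot: [0.735, 0.678, 0.0, 0.001]
ft_force: [0.1, 0.5, -2.9]
width: 0.0154
grip_force: 50.0
```

move_arm(steps=[{"dx": 2,"dy": -0.3,"dz": 0,"spin": 0},{"dx": 4.1,"dy": -0.3,"dz": 0,"spin": 0},{"dx": 4,"dy": -0.3,"dz": 0,"spin": 0},{"dx": 4,"dy": -0.3,"dz": 0,"spin": 0},{"dx": 4,"dy": -0.3,"dz": 0,"spin": 0},{"dx": 4,"dy": -0.3,"dz": 0,"spin": 0},{"dx": 4,"dy": -0.3,"dz": 0,"spin": 0},{"dx": 4,"dy": -0.3,"dz": 0,"spin": 0},{"dx": 4,"dy": -0.3,"dz": 0,"spin": 0},{"dx": 4,"dy": -0.3,"dz": 0,"spin": 0},{"dx": 4,"dy": -0.3,"dz": 0,"spin": 0},{"dx": 2,"dy": -0.3,"dz": 0,"spin": 0}])

```text
time: 7.6
ee_pos: [0.4814, 0.3499, 0.3343]
eef_rot: [0.733, 0.68, -0.001, -0.0]
ft_force: [-0.2, -0.5, -3.3]
width: 0.0158
grip_force: 50.0
```

move_arm(steps=[{"dx": 0,"dy": 0,"dz": 0,"spin": 0},{"dx": 0,"dy": 0,"dz": 4,"spin": 0},{"dx": 0,"dy": 0,"dz": 4,"spin": 0},{"dx": 0,"dy": 0,"dz": 2,"spin": 0},{"dx": 0,"dy": 0,"dz": 1,"spin": 0},{"dx": 0,"dy": 0,"dz": 0.6,"spin": 0},{"dx": 0,"dy": 0,"dz": 0,"spin": 0}])

```text
time: 8.3
ee_pos: [0.4827, 0.3459, 0.2194]
eef_rot: [0.735, 0.678, -0.001, 0.0]
ft_force: [-0.1, 0.6, -3.3]
width: 0.0154
grip_force: 50.0
```

```bash
python3 -c "
from h import *
st()"
```

```text
{'time': 8.3, 'ee_pos': [0.4827, 0.3459, 0.2194], 'eef_rot': [0.7348, 0.6783, -0.0006, 0.0003], 'ft_force': [-0.0821, 0.5642, -3.3394], 'width': 0.0154, 'grip_force': 49.9989, 'joint_positions': [-0.9686, 0.4462, 0.333, 1.7541, -0.171, 0.9709, -0.6488]}
```

move_arm(steps=[{"dx": 0,"dy": 0,"dz": 0.3,"spin": 0},{"dx": 0,"dy": 0,"dz": 0,"spin": 0}])

```text
time: 8.5
ee_pos: [0.4828, 0.3464, 0.2171]
eef_rot: [0.735, 0.678, 0.0, 0.0]
ft_force: [0.3, -0.0, -2.5]
width: 0.0155
grip_force: 50.0
```

move_arm(steps=[{"dx": 0,"dy": 0,"dz": 0,"spin": 0},{"dx": 0,"dy": 0,"dz": 0,"spin": 0},{"dx": 0,"dy": 0,"dz": 0,"spin": 0},{"dx": 0,"dy": 0,"dz": -2,"spin": 0},{"dx": 0,"dy": 0,"dz": -4,"spin": 0},{"dx": 0,"dy": 0,"dz": -4.5,"spin": 0},{"dx": 0,"dy": 0,"dz": 0,"spin": 0}], claw=5)

```text
time: 9.2
ee_pos: [0.4842, 0.3475, 0.3284]
eef_rot: [0.735, 0.678, 0.005, -0.0]
ft_force: [0.6, 0.1, 0.0]
width: 0.0494
grip_force: 0.0
```

```bash
python3 -c "
from h import *
st();plan((.4268,-.2405),2,.33);snap('top','t1')"
```

```text
{'time': 9.2, 'ee_pos': [0.4842, 0.3475, 0.3284], 'eef_rot': [0.7346, 0.6785, 0.0051, -0.0001], 'ft_force': [0.5972, 0.1194, 0.0338], 'width': 0.0494, 'grip_force': 0.0, 'joint_positions': [-0.9948, 0.3244, 0.3608, 1.6622, -0.1239, 1.167, -0.6831]}
spin -0.114 then dx -58.57 dy -7.79 dz -0.16 | yaw -4.6 tilt [ 0.007  0.007 -1.   ]
```

View pics/t1.png

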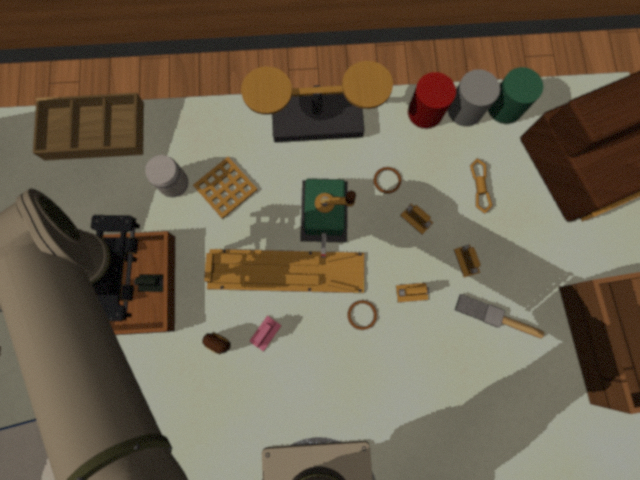

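The dark bolt stands in the bin at (150,283). The brass bolts are unmoved at (412,292), (468,260) and (417,218). Next is bolt C, the nearest one.

move_arm(steps=[{"dx": 0,"dy": 0,"dz": 0,"spin": -0.114},{"dx": -4.5,"dy": -0.6,"dz": 0,"spin": 0},{"dx": -4.5,"dy": -0.6,"dz": 0,"spin": 0},{"dx": -4.5,"dy": -0.6,"dz": 0,"spin": 0},{"dx": -4.5,"dy": -0.6,"dz": 0,"spin": 0},{"dx": -4.5,"dy": -0.6,"dz": 0,"spin": 0},{"dx": -4.5,"dy": -0.6,"dz": 0,"spin": 0},{"dx": -4.5,"dy": -0.6,"dz": 0,"spin": 0},{"dx": -4.5,"dy": -0.6,"dz": 0,"spin": 0},{"dx": -4.5,"dy": -0.6,"dz": 0,"spin": 0},{"dx": -4.5,"dy": -0.6,"dz": 0,"spin": 0},{"dx": -4.5,"dy": -0.6,"dz": 0,"spin": 0}])

```text
time: 10.45
ee_pos: [0.433, -0.1518, 0.3212]
eef_rot: [0.695, 0.719, 0.0, -0.0]
ft_force: [1.2, -0.1, 0.1]
width: 0.0502
grip_force: 0.0
```

move_arm(steps=[{"dx": -4.5,"dy": -0.6,"dz": 0,"spin": 0},{"dx": -4.5,"dy": -0.6,"dz": 0,"spin": 0},{"dx": 0,"dy": 0,"dz": 0,"spin": 0},{"dx": 0,"dy": 0,"dz": 0,"spin": 0}])

```text
time: 10.85
ee_pos: [0.4245, -0.2412, 0.321]
eef_rot: [0.696, 0.718, -0.001, -0.0]
ft_force: [0.6, 0.3, 0.3]
width: 0.0501
grip_force: 0.0
```

```bash
python3 -c "
from h import *
st();plan((.4268,-.2405),2,.208);c=snap('wrist','w3')
print(proj(c,[[.4268,-.2405,.06]]))"
```

```text
{'time': 10.85, 'ee_pos': [0.4245, -0.2412, 0.321], 'eef_rot': [0.6955, 0.7185, -0.0006, -0.0004], 'ft_force': [0.5761, 0.3236, 0.3087], 'width': 0.0501, 'grip_force': 0.0, 'joint_positions': [-0.3815, 0.1088, 0.862, 1.9567, -0.0909, 1.1167, 0.5501]}
spin -0.002 then dx 0.06 dy 0.23 dz 11.3 | yaw 1.9 tilt [-0.001 -0.    -1.   ]
[[317.44500095 257.00085641]]
```

View pics/w3.png

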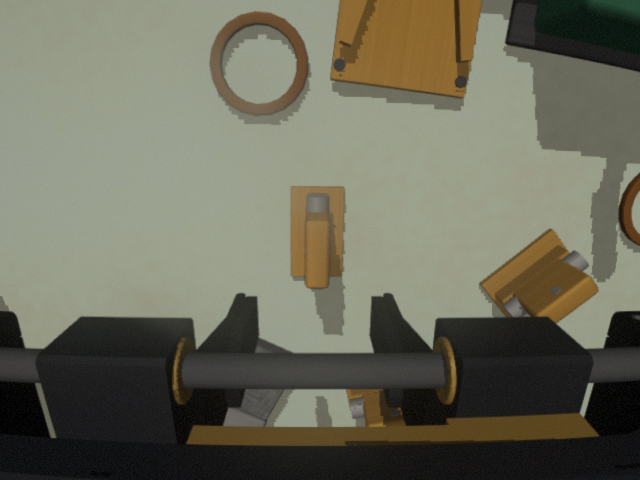

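Bolt C is between the fingers with its fin top centred at about (317,252), and the yaw matches. Grasping it now.

move_arm(steps=[{"dx": 0,"dy": 0.2,"dz": 3,"spin": 0},{"dx": 0,"dy": 0,"dz": 3,"spin": 0},{"dx": 0,"dy": 0,"dz": 3,"spin": 0},{"dx": 0,"dy": 0,"dz": 1.5,"spin": 0},{"dx": 0,"dy": 0,"dz": 0.8,"spin": 0},{"dx": 0,"dy": 0,"dz": 0,"spin": 0}])

```text
time: 11.5
ee_pos: [0.4272, -0.2399, 0.2084]
eef_rot: [0.694, 0.72, -0.0, -0.0]
ft_force: [-0.0, -0.1, 0.0]
width: 0.0501
grip_force: 0.0
```

move_arm(steps=[{"dx": 0,"dy": 0,"dz": 0,"spin": 0},{"dx": 0,"dy": 0,"dz": 0,"spin": 0},{"dx": 0,"dy": 0,"dz": 0,"spin": 0},{"dx": 0,"dy": 0,"dz": 0,"spin": 0},{"dx": 0,"dy": 0,"dz": 0,"spin": 0},{"dx": 0,"dy": 0,"dz": 0,"spin": 0},{"dx": 0,"dy": 0,"dz": -2,"spin": 0},{"dx": 0,"dy": 0,"dz": -2,"spin": 0},{"dx": 0,"dy": 0,"dz": 0,"spin": 0.113},{"dx": 0,"dy": 0,"dz": 0,"spin": 0}], claw=0)

```text
time: 12.5
ee_pos: [0.4271, -0.2403, 0.2488]
eef_rot: [0.735, 0.678, 0.0, 0.0]
ft_force: [-0.3, -0.6, -3.4]
width: 0.0159
grip_force: 50.0
```

```bash
python3 -c "
from h import *
st();plan(rail(0,-.184),TH,.217)"
```

```text
{'time': 12.5, 'ee_pos': [0.4271, -0.2403, 0.2488], 'eef_rot': [0.7347, 0.6784, 0.0003, 0.0001], 'ft_force': [-0.2567, -0.6488, -3.4093], 'width': 0.0159, 'grip_force': 49.9989, 'joint_positions': [-0.3495, 0.2519, 0.862, 2.0222, -0.2327, 0.9659, 0.5507]}
spin -0.001 then dx 14.73 dy 4.47 dz 3.18 | yaw -4.6 tilt [ 0.  0. -1.]
```

move_arm(steps=[{"dx": 3.7,"dy": 1.12,"dz": 0,"spin": 0},{"dx": 3.7,"dy": 1.12,"dz": 0,"spin": 0},{"dx": 3.7,"dy": 1.12,"dz": 0,"spin": 0},{"dx": 3.6,"dy": 1.1,"dz": 0,"spin": 0},{"dx": 0,"dy": 0,"dz": 0,"spin": 0},{"dx": 0,"dy": 0,"dz": 1.5,"spin": 0},{"dx": 0,"dy": 0,"dz": 1.3,"spin": 0},{"dx": 0,"dy": 0,"dz": 0.4,"spin": 0},{"dx": 0,"dy": 0,"dz": 0,"spin": 0}])

```text
time: 13.4
ee_pos: [0.4833, -0.0963, 0.2166]
eef_rot: [0.733, 0.68, 0.001, -0.001]
ft_force: [-0.2, 3.7, 4.7]
width: 0.0158
grip_force: 50.0
```

```bash
python3 -c "
from h import *
st();plan(rail(0,.085),TH,.217)"
```

```text
{'time': 13.4, 'ee_pos': [0.4833, -0.0963, 0.2166], 'eef_rot': [0.7333, 0.6799, 0.0006, -0.0012], 'ft_force': [-0.193, 3.6717, 4.6875], 'width': 0.0158, 'grip_force': 49.9911, 'joint_positions': [-0.5652, 0.305, 0.7589, 2.0347, -0.2697, 0.9014, 0.2649]}
spin 0.004 then dx 26.84 dy 0.01 dz -0.04 | yaw -4.3 tilt [-0.001  0.002 -1.   ]
```

move_arm(steps=[{"dx": 0,"dy": 0,"dz": -0.1,"spin": 0},{"dx": 1,"dy": 0,"dz": 0,"spin": 0},{"dx": 1,"dy": 0,"dz": 0,"spin": 0},{"dx": 1,"dy": 0,"dz": 0,"spin": 0},{"dx": 1,"dy": 0,"dz": 0,"spin": 0},{"dx": 1,"dy": 0,"dz": 0,"spin": 0},{"dx": 1,"dy": 0,"dz": 0,"spin": 0}])

```text
time: 14.1
ee_pos: [0.4877, -0.0365, 0.2177]
eef_rot: [0.734, 0.679, 0.0, -0.0]
ft_force: [0.3, -0.4, -2.6]
width: 0.0157
grip_force: 50.0
```

move_arm(steps=[{"dx": 1,"dy": 0,"dz": 0,"spin": 0},{"dx": 1,"dy": 0,"dz": 0,"spin": 0},{"dx": 1,"dy": 0,"dz": 0,"spin": 0},{"dx": 1,"dy": 0,"dz": 0,"spin": 0}])

```text
time: 14.5
ee_pos: [0.4908, 0.0032, 0.2177]
eef_rot: [0.734, 0.679, 0.0, -0.0]
ft_force: [-0.7, 0.2, -2.8]
width: 0.0155
grip_force: 50.0
```

```bash
python3 -c "
from h import *
st();plan(rail(0,.085),TH,.217)"
```

```text
{'time': 14.5, 'ee_pos': [0.4908, 0.0032, 0.2177], 'eef_rot': [0.7341, 0.679, 0.0, -0.0], 'ft_force': [-0.7333, 0.1725, -2.799], 'width': 0.0155, 'grip_force': 49.9908, 'joint_positions': [-0.7404, 0.2891, 0.7219, 2.0382, -0.2432, 0.8984, 0.036]}
spin 0.001 then dx 16.86 dy 0.04 dz 0.07 | yaw -4.5 tilt [ 0.  0. -1.]
```

move_arm(steps=[{"dx": 1.5,"dy": 0,"dz": 0,"spin": 0},{"dx": 1.5,"dy": 0,"dz": 0,"spin": 0},{"dx": 1.5,"dy": 0,"dz": 0,"spin": 0},{"dx": 1.5,"dy": 0,"dz": 0,"spin": 0},{"dx": 1.5,"dy": 0,"dz": 0,"spin": 0},{"dx": 1.5,"dy": 0,"dz": 0,"spin": 0},{"dx": 1.5,"dy": 0,"dz": 0,"spin": 0},{"dx": 1.5,"dy": 0,"dz": 0,"spin": 0},{"dx": 1.5,"dy": 0,"dz": 0,"spin": 0},{"dx": 1.5,"dy": 0,"dz": 0,"spin": 0}])

```text
time: 15.5
ee_pos: [0.5025, 0.1532, 0.2177]
eef_rot: [0.734, 0.679, -0.0, -0.0]
ft_force: [0.8, -0.2, -2.4]
width: 0.0159
grip_force: 50.0
```

move_arm(steps=[{"dx": 0.5,"dy": 0,"dz": 0.05,"spin": 0},{"dx": 0.5,"dy": 0,"dz": 0.05,"spin": 0},{"dx": 0.4,"dy": 0,"dz": 0,"spin": 0}])

```text
time: 15.8
ee_pos: [0.5037, 0.1657, 0.2167]
eef_rot: [0.734, 0.679, -0.0, 0.0]
ft_force: [0.3, -0.4, -1.8]
width: 0.0158
grip_force: 50.0
```

```bash
python3 -c "
from h import *
st();plan(rail(0,.085),TH,.217)"
```

```text
{'time': 15.8, 'ee_pos': [0.5037, 0.1657, 0.2167], 'eef_rot': [0.7344, 0.6788, -0.0001, 0.0001], 'ft_force': [0.2592, -0.3815, -1.84], 'width': 0.0158, 'grip_force': 49.9909, 'joint_positions': [-0.9507, 0.3669, 0.6385, 1.9371, -0.271, 0.9233, -0.2574]}
spin 0.001 then dx 0.56 dy 0.05 dz -0.03 | yaw -4.5 tilt [-0. -0. -1.]
```

move_arm(steps=[{"dx": 0.4,"dy": 0,"dz": 0.04,"spin": 0},{"dx": 0,"dy": 0,"dz": 0,"spin": 0}])

```text
time: 16.0
ee_pos: [0.5041, 0.1699, 0.2166]
eef_rot: [0.734, 0.679, 0.0, 0.0]
ft_force: [-0.1, 1.6, 1.7]
width: 0.0156
grip_force: 50.0
```

move_arm(steps=[{"dx": 0.3,"dy": 0,"dz": 0,"spin": 0},{"dx": 0,"dy": 0,"dz": 0,"spin": 0}])

```text
time: 16.2
ee_pos: [0.5043, 0.1712, 0.2164]
eef_rot: [0.735, 0.678, -0.001, 0.001]
ft_force: [-1.0, -6.4, 4.6]
width: 0.0159
grip_force: 50.0
```

move_arm(steps=[{"dx": 0.3,"dy": 0,"dz": 0,"spin": 0},{"dx": 0,"dy": 0,"dz": 0,"spin": 0}])

```text
time: 16.4
ee_pos: [0.5046, 0.172, 0.2163]
eef_rot: [0.735, 0.678, -0.002, 0.001]
ft_force: [-2.6, -15.0, 7.1]
width: 0.0159
grip_force: 50.0
```

move_arm(steps=[{"dx": -0.3,"dy": 0,"dz": -0.05,"spin": 0},{"dx": 0,"dy": 0,"dz": 0,"spin": 0}])

```text
time: 16.6
ee_pos: [0.5042, 0.1711, 0.2167]
eef_rot: [0.735, 0.678, -0.001, 0.0]
ft_force: [-0.2, -7.2, -0.0]
width: 0.0159
grip_force: 50.0
```

move_arm(steps=[{"dx": 0,"dy": 0,"dz": 0,"spin": 0},{"dx": 0,"dy": 0,"dz": 0,"spin": 0},{"dx": 0,"dy": 0,"dz": 0,"spin": 0},{"dx": 0,"dy": 0,"dz": -2,"spin": 0},{"dx": 0,"dy": 0,"dz": -4,"spin": 0},{"dx": 0,"dy": 0,"dz": -4,"spin": 0},{"dx": 0,"dy": 0,"dz": -3,"spin": 0},{"dx": 0,"dy": 0,"dz": 0,"spin": 0}], claw=5)

```text
time: 17.4
ee_pos: [0.5053, 0.1733, 0.3511]
eef_rot: [0.734, 0.679, 0.004, 0.0]
ft_force: [-0.1, 0.1, -0.7]
width: 0.0495
grip_force: 0.0
```

```bash
python3 -c "
from h import *
st();plan((.5955,-.271),-43,.33)"
```

```text
{'time': 17.4, 'ee_pos': [0.5053, 0.1733, 0.3511], 'eef_rot': [0.734, 0.6791, 0.0037, 0.0003], 'ft_force': [-0.0625, 0.1396, -0.6966], 'width': 0.0495, 'grip_force': 0.0, 'joint_positions': [-1.0358, 0.1865, 0.6972, 1.8084, -0.1313, 1.1855, -0.3761]}
spin 0.673 then dx -26.34 dy 36.9 dz 2.11 | yaw -4.5 tilt [ 0.006  0.005 -1.   ]
```

move_arm(steps=[{"dx": 0,"dy": 0,"dz": 0,"spin": 0.1346},{"dx": 0,"dy": 0,"dz": 0,"spin": 0.1346},{"dx": 0,"dy": 0,"dz": 0,"spin": 0.1346},{"dx": 0,"dy": 0,"dz": 0,"spin": 0.1346},{"dx": 0,"dy": 0,"dz": 0,"spin": 0.1346}])

```text
time: 17.9
ee_pos: [0.5039, 0.1732, 0.3463]
eef_rot: [0.918, 0.396, -0.0, -0.0]
ft_force: [0.5, -0.9, 0.6]
width: 0.0499
grip_force: 0.0
```

move_arm(steps=[{"dx": -2.4,"dy": 3.36,"dz": 0,"spin": 0},{"dx": -2.4,"dy": 3.36,"dz": 0,"spin": 0},{"dx": -2.4,"dy": 3.36,"dz": 0,"spin": 0},{"dx": -2.4,"dy": 3.36,"dz": 0,"spin": 0},{"dx": -2.4,"dy": 3.36,"dz": 0,"spin": 0},{"dx": -2.4,"dy": 3.36,"dz": 0,"spin": 0},{"dx": -2.4,"dy": 3.36,"dz": 0,"spin": 0},{"dx": -2.4,"dy": 3.36,"dz": 0,"spin": 0},{"dx": -2.4,"dy": 3.36,"dz": 0,"spin": 0},{"dx": -2.4,"dy": 3.36,"dz": 0,"spin": 0},{"dx": -2.4,"dy": 3.3,"dz": 1,"spin": 0},{"dx": 0,"dy": 0,"dz": 1,"spin": 0}])

```text
time: 19.1
ee_pos: [0.5922, -0.2781, 0.3259]
eef_rot: [0.919, 0.395, -0.001, 0.001]
ft_force: [-1.6, -0.1, -1.0]
width: 0.0499
grip_force: 0.0
```

move_arm(steps=[{"dx": 0,"dy": 0,"dz": 0,"spin": 0},{"dx": 0,"dy": 0,"dz": 0,"spin": 0}])

```text
time: 19.3
ee_pos: [0.5941, -0.2706, 0.3263]
eef_rot: [0.917, 0.399, -0.0, -0.001]
ft_force: [0.3, 0.9, 0.4]
width: 0.05
grip_force: 0.0
```

```bash
python3 -c "
from h import *
st();plan((.5955,-.271),-43,.208);c=snap('wrist','w4')
print(proj(c,[[.5955,-.271,.06]]))"
```

```text
{'time': 19.3, 'ee_pos': [0.5941, -0.2706, 0.3263], 'eef_rot': [0.9168, 0.3993, -0.0001, -0.0007], 'ft_force': [0.2669, 0.8592, 0.3922], 'width': 0.05, 'grip_force': 0.0, 'joint_positions': [-0.2454, 0.5679, 0.8562, 1.5164, -0.4415, 1.261, -0.0801]}
spin 0.001 then dx 0.06 dy 0.13 dz 11.83 | yaw -42.9 tilt [-0.001  0.001 -1.   ]
[[316.03410657 254.92924256]]
```

View pics/w4.png

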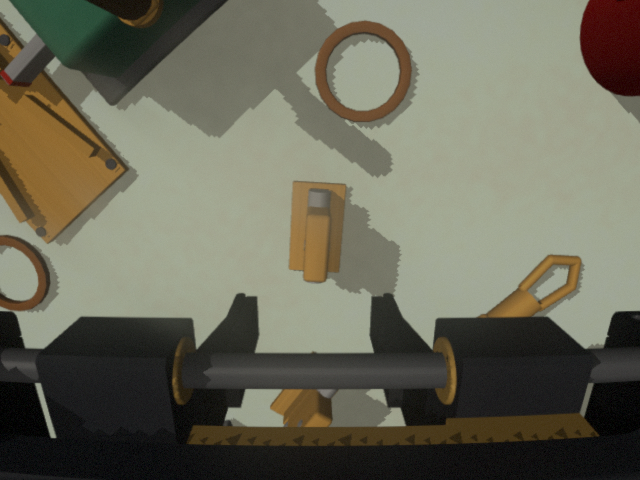

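Bolt A's fin top is centred at about (317,247), aligned to within 2°. Grasping it now.

move_arm(steps=[{"dx": 0.3,"dy": 0.1,"dz": 3,"spin": 0.03},{"dx": 0,"dy": 0,"dz": 3,"spin": 0},{"dx": 0,"dy": 0,"dz": 3,"spin": 0},{"dx": 0,"dy": 0,"dz": 1.8,"spin": 0},{"dx": 0,"dy": 0,"dz": 1,"spin": 0},{"dx": 0,"dy": 0,"dz": 0,"spin": 0}])

```text
time: 19.95
ee_pos: [0.5966, -0.2698, 0.2084]
eef_rot: [0.923, 0.385, -0.0, -0.0]
ft_force: [0.1, -0.1, 0.1]
width: 0.0501
grip_force: 0.0
```

move_arm(steps=[{"dx": 0,"dy": 0,"dz": 0,"spin": 0},{"dx": 0,"dy": 0,"dz": 0,"spin": 0},{"dx": 0,"dy": 0,"dz": 0,"spin": 0},{"dx": 0,"dy": 0,"dz": 0,"spin": 0},{"dx": 0,"dy": 0,"dz": 0,"spin": 0},{"dx": 0,"dy": 0,"dz": 0,"spin": 0},{"dx": 0,"dy": 0,"dz": -2,"spin": 0},{"dx": 0,"dy": 0,"dz": -3,"spin": 0},{"dx": 0,"dy": 0,"dz": 0,"spin": 0}], claw=0)

```text
time: 20.85
ee_pos: [0.5972, -0.2713, 0.2622]
eef_rot: [0.923, 0.385, 0.002, 0.002]
ft_force: [0.6, -0.8, -3.2]
width: 0.016
grip_force: 49.9
```

```bash
python3 -c "
from h import *
st();plan(rail(0,-.184),TH,.217)"
```

```text
{'time': 20.85, 'ee_pos': [0.5972, -0.2713, 0.2622], 'eef_rot': [0.9231, 0.3846, 0.0017, 0.0017], 'ft_force': [0.6282, -0.8309, -3.1618], 'width': 0.016, 'grip_force': 49.8708, 'joint_positions': [-0.2245, 0.6359, 0.8221, 1.5691, -0.4971, 1.1515, -0.0771]}
spin -0.702 then dx 16.48 dy -12.73 dz 4.52 | yaw -44.8 tilt [ 0.004 -0.002 -1.   ]
```

move_arm(steps=[{"dx": 0,"dy": 0,"dz": 0,"spin": -0.1404},{"dx": 0,"dy": 0,"dz": 0,"spin": -0.1404},{"dx": 0,"dy": 0,"dz": 0,"spin": -0.1404},{"dx": 0,"dy": 0,"dz": 0,"spin": -0.1404},{"dx": 0,"dy": 0,"dz": 0,"spin": -0.1404},{"dx": 3.2,"dy": -2.5,"dz": 0,"spin": 0},{"dx": 3.2,"dy": -2.5,"dz": 0,"spin": 0},{"dx": 3.2,"dy": -2.5,"dz": 0,"spin": 0},{"dx": 3.2,"dy": -2.5,"dz": 0,"spin": 0},{"dx": 3,"dy": -2.5,"dz": 0,"spin": 0},{"dx": 0,"dy": 0,"dz": 0,"spin": 0},{"dx": 0,"dy": 0,"dz": 0,"spin": 0}])

```text
time: 22.05
ee_pos: [0.484, -0.1022, 0.2584]
eef_rot: [0.734, 0.679, 0.0, -0.0]
ft_force: [0.5, -1.0, -2.4]
width: 0.0155
grip_force: 49.9
```

```bash
python3 -c "
from h import *
st();plan(rail(0,-.184),TH,.217)"
```

```text
{'time': 22.05, 'ee_pos': [0.484, -0.1022, 0.2584], 'eef_rot': [0.7338, 0.6793, 0.0002, -0.0004], 'ft_force': [0.4629, -1.0221, -2.361], 'width': 0.0155, 'grip_force': 49.8707, 'joint_positions': [-0.5348, 0.2198, 0.7233, 1.9986, -0.1751, 0.9845, 0.197]}
spin 0.002 then dx 0.52 dy -0.1 dz 4.14 | yaw -4.4 tilt [-0.     0.001 -1.   ]
```

move_arm(steps=[{"dx": 0.4,"dy": -0.1,"dz": 2,"spin": 0},{"dx": 0,"dy": 0,"dz": 1.6,"spin": 0},{"dx": 0,"dy": 0,"dz": 0.45,"spin": 0},{"dx": 0,"dy": 0,"dz": 0,"spin": 0},{"dx": 1,"dy": 0,"dz": 0,"spin": 0},{"dx": 1,"dy": 0,"dz": 0,"spin": 0},{"dx": 1,"dy": 0,"dz": 0,"spin": 0}])

```text
time: 22.75
ee_pos: [0.4863, -0.0679, 0.2186]
eef_rot: [0.734, 0.679, 0.0, 0.0]
ft_force: [0.2, 0.0, -2.9]
width: 0.0158
grip_force: 49.9
```

move_arm(steps=[{"dx": 1,"dy": 0,"dz": 0,"spin": 0},{"dx": 1,"dy": 0,"dz": 0,"spin": 0},{"dx": 1,"dy": 0,"dz": 0,"spin": 0}])

```text
time: 23.05
ee_pos: [0.4885, -0.0381, 0.2184]
eef_rot: [0.734, 0.679, 0.0, -0.0]
ft_force: [-0.1, -0.2, -3.1]
width: 0.0155
grip_force: 49.9
```

move_arm(steps=[{"dx": 1,"dy": 0,"dz": 0,"spin": 0},{"dx": 1,"dy": 0,"dz": 0,"spin": 0},{"dx": 1,"dy": 0,"dz": 0,"spin": 0},{"dx": 1,"dy": 0,"dz": 0,"spin": 0}])

```text
time: 23.45
ee_pos: [0.4916, 0.0015, 0.2183]
eef_rot: [0.734, 0.679, 0.0, -0.0]
ft_force: [0.1, -0.5, -3.3]
width: 0.0154
grip_force: 49.9
```

```bash
python3 -c "
from h import *
st();plan(rail(0,.015),TH,.217)"
```

```text
{'time': 23.45, 'ee_pos': [0.4916, 0.0015, 0.2183], 'eef_rot': [0.7345, 0.6786, 0.0, -0.0], 'ft_force': [0.1262, -0.4796, -3.3252], 'width': 0.0154, 'grip_force': 49.9197, 'joint_positions': [-0.6773, 0.2768, 0.6522, 2.0335, -0.2139, 0.8973, 0.012]}
spin 0.0 then dx 10.02 dy -0.05 dz 0.13 | yaw -4.5 tilt [-0.  0. -1.]
```

move_arm(steps=[{"dx": 1.5,"dy": 0,"dz": 0,"spin": 0},{"dx": 1.5,"dy": 0,"dz": 0,"spin": 0},{"dx": 1.5,"dy": 0,"dz": 0,"spin": 0},{"dx": 1.5,"dy": 0,"dz": 0,"spin": 0},{"dx": 1.5,"dy": 0,"dz": 0.1,"spin": 0},{"dx": 1,"dy": 0,"dz": 0.05,"spin": 0},{"dx": 0.6,"dy": 0,"dz": 0,"spin": 0},{"dx": 0,"dy": 0,"dz": 0,"spin": 0}])

```text
time: 24.25
ee_pos: [0.4989, 0.0923, 0.2169]
eef_rot: [0.734, 0.679, 0.0, -0.0]
ft_force: [0.6, 0.9, -0.8]
width: 0.0159
grip_force: 49.9
```

move_arm(steps=[{"dx": 0.4,"dy": 0,"dz": 0,"spin": 0},{"dx": 0,"dy": 0,"dz": 0,"spin": 0}])

```text
time: 24.45
ee_pos: [0.4991, 0.0954, 0.2169]
eef_rot: [0.735, 0.678, 0.0, -0.0]
ft_force: [0.2, 0.6, -0.8]
width: 0.0157
grip_force: 49.9
```

move_arm(steps=[{"dx": 0.4,"dy": 0,"dz": 0,"spin": 0},{"dx": 0,"dy": 0,"dz": 0,"spin": 0}])

```text
time: 24.65
ee_pos: [0.4994, 0.0997, 0.2169]
eef_rot: [0.734, 0.679, 0.0, -0.0]
ft_force: [1.1, 0.7, -1.1]
width: 0.0158
grip_force: 49.9
```

move_arm(steps=[{"dx": 0.4,"dy": 0,"dz": 0,"spin": 0},{"dx": 0,"dy": 0,"dz": 0,"spin": 0}])

```text
time: 24.85
ee_pos: [0.4997, 0.1029, 0.2169]
eef_rot: [0.735, 0.678, -0.0, 0.0]
ft_force: [-0.9, -4.3, 3.1]
width: 0.0157
grip_force: 49.9
```

move_arm(steps=[{"dx": 0.3,"dy": 0,"dz": 0,"spin": 0},{"dx": 0,"dy": 0,"dz": 0,"spin": 0}])

```text
time: 25.05
ee_pos: [0.5, 0.1037, 0.217]
eef_rot: [0.735, 0.678, -0.002, 0.001]
ft_force: [-4.1, -13.3, 10.7]
width: 0.0153
grip_force: 50.0
```

move_arm(steps=[{"dx": 0.2,"dy": 0,"dz": 0,"spin": 0},{"dx": 0,"dy": 0,"dz": 0,"spin": 0}])

```text
time: 25.25
ee_pos: [0.5001, 0.1042, 0.2171]
eef_rot: [0.736, 0.677, -0.002, 0.001]
ft_force: [-5.3, -19.6, 15.4]
width: 0.0154
grip_force: 50.0
```

Home against the first bolt. I'm releasing it and going on to bolt B.

move_arm(steps=[{"dx": -0.3,"dy": 0,"dz": 0,"spin": 0},{"dx": 0,"dy": 0,"dz": 0,"spin": 0}])

```text
time: 25.45
ee_pos: [0.4999, 0.1033, 0.217]
eef_rot: [0.735, 0.678, -0.001, 0.001]
ft_force: [-2.9, -10.3, 7.3]
width: 0.0156
grip_force: 49.9
```

move_arm(steps=[{"dx": 0,"dy": 0,"dz": 0,"spin": 0},{"dx": 0,"dy": 0,"dz": 0,"spin": 0},{"dx": 0,"dy": 0,"dz": 0,"spin": 0},{"dx": 0,"dy": 0,"dz": -2,"spin": 0},{"dx": 0,"dy": 0,"dz": -4,"spin": 0},{"dx": 0,"dy": 0,"dz": -4,"spin": 0},{"dx": 0,"dy": 0,"dz": -3,"spin": 0},{"dx": 0,"dy": 0,"dz": 0,"spin": 0},{"dx": 0,"dy": 0,"dz": 0,"spin": 0}], claw=5)

```text
time: 26.35
ee_pos: [0.4998, 0.1058, 0.3471]
eef_rot: [0.734, 0.679, 0.001, -0.0]
ft_force: [0.1, -0.3, -0.3]
width: 0.0499
grip_force: 0.0
```

```bash
python3 -c "
from h import *
st();plan((.4905,-.377),-76,.33);plan((.4905,-.377),-80,.33);snap('top','t2')
a=ld('t1')['img'].astype(float);b=ld('t2')['img'].astype(float)
print('B patch diff',abs(a-b)[240:282,450:485].mean(),'C',abs(a-b)[280:302,395:432].mean())"
```

```text
{'time': 26.35, 'ee_pos': [0.4998, 0.1058, 0.3471], 'eef_rot': [0.7342, 0.6789, 0.0008, -0.0001], 'ft_force': [0.0762, -0.3163, -0.2521], 'width': 0.0499, 'grip_force': 0.0, 'joint_positions': [-0.8889, 0.1253, 0.6412, 1.8657, -0.0821, 1.1752, -0.2981]}
spin 1.248 then dx -12.58 dy 46.62 dz 1.71 | yaw -4.5 tilt [ 0.001  0.001 -1.   ]
spin 1.318 then dx -9.3 dy 47.39 dz 1.71 | yaw -4.5 tilt [ 0.001  0.001 -1.   ]
B patch diff 61.56417233560091 C 47.86977886977887
```

move_arm(steps=[{"dx": 0,"dy": 0,"dz": 0,"spin": 0.1387},{"dx": 0,"dy": 0,"dz": 0,"spin": 0.1387},{"dx": 0,"dy": 0,"dz": 0,"spin": 0.1387},{"dx": 0,"dy": 0,"dz": 0,"spin": 0.1387},{"dx": 0,"dy": 0,"dz": 0,"spin": 0.1387},{"dx": 0,"dy": 0,"dz": 0,"spin": 0.1387},{"dx": 0,"dy": 0,"dz": 0,"spin": 0.1387},{"dx": 0,"dy": 0,"dz": 0,"spin": 0.1387},{"dx": 0,"dy": 0,"dz": 0,"spin": 0.1387}])

```text
time: 27.3
ee_pos: [0.4994, 0.1055, 0.3454]
eef_rot: [0.993, 0.119, -0.001, 0.0]
ft_force: [0.4, 0.1, 0.0]
width: 0.05
grip_force: 0.0
```

move_arm(steps=[{"dx": -1.05,"dy": 3.9,"dz": 0,"spin": 0},{"dx": -1.05,"dy": 3.9,"dz": 0,"spin": 0},{"dx": -1.05,"dy": 3.9,"dz": 0,"spin": 0},{"dx": -1.05,"dy": 3.9,"dz": 0,"spin": 0},{"dx": -1.05,"dy": 3.9,"dz": 0,"spin": 0},{"dx": -1.05,"dy": 3.9,"dz": 0,"spin": 0},{"dx": -1.05,"dy": 3.9,"dz": 0,"spin": 0},{"dx": -1.05,"dy": 3.9,"dz": 0,"spin": 0},{"dx": -1.05,"dy": 3.9,"dz": 0,"spin": 0},{"dx": -1.05,"dy": 3.9,"dz": 0,"spin": 0},{"dx": -1.05,"dy": 3.9,"dz": 0,"spin": 0},{"dx": -1.05,"dy": 3.7,"dz": 0,"spin": 0}])

```text
time: 28.5
ee_pos: [0.4897, -0.3787, 0.3449]
eef_rot: [0.993, 0.122, -0.001, -0.001]
ft_force: [1.6, -0.3, 0.3]
width: 0.0498
grip_force: 0.0
```

move_arm(steps=[{"dx": 0,"dy": 0,"dz": 1.7,"spin": 0},{"dx": 0,"dy": 0,"dz": 0,"spin": 0},{"dx": 0,"dy": 0,"dz": 0,"spin": 0}])

```text
time: 28.8
ee_pos: [0.4902, -0.3761, 0.3286]
eef_rot: [0.993, 0.122, -0.001, -0.001]
ft_force: [0.2, -0.2, -0.1]
width: 0.0501
grip_force: 0.0
```

```bash
python3 -c "
from h import *
st();plan((.4905,-.377),-76,.208);c=snap('wrist','w5')
print(proj(c,[[.4905,-.377,.06]]))"
```

```text
{'time': 28.8, 'ee_pos': [0.4902, -0.3761, 0.3286], 'eef_rot': [0.9925, 0.122, -0.0009, -0.0009], 'ft_force': [0.1663, -0.2269, -0.1422], 'width': 0.0501, 'grip_force': 0.0, 'joint_positions': [-0.1031, 0.5009, 0.917, 1.616, -0.4152, 1.2356, -0.4314]}
spin 0.0 then dx 0.0 dy 0.09 dz 12.06 | yaw -76.0 tilt [-0.002  0.002 -1.   ]
[[316.15204238 253.93820603]]
```

View pics/w5.png

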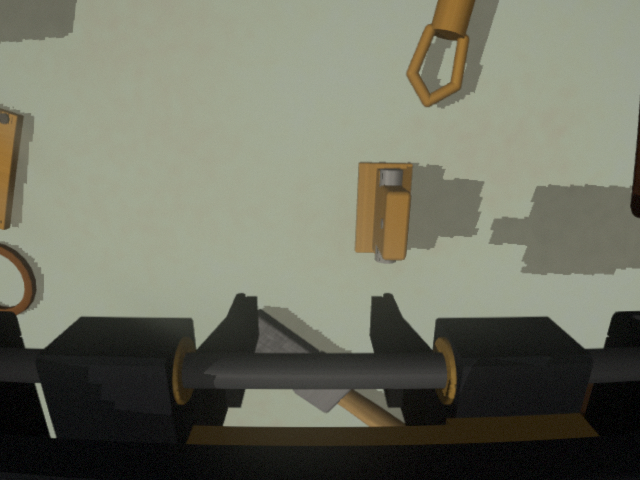

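Bolt B was knocked aside. Its fin top is now centred at (397,224) and its yaw is unchanged.

```bash
python3 -c "
from h import *
c=ld('w5');p=atz(c,(397,224),.06);a=atz(c,(360,163),.003);b=atz(c,(356,252),.003);d=a-b;print(p,np.linalg.norm(d),np.degrees(np.arctan2(d[1],d[0])))
plan(p[:2],-76,.208)
m=(a+b)/2;q=m+.02*np.array([d[1],-d[0],0])/np.linalg.norm(d);print('foot centre',q)"
```

```text
[ 0.5224295  -0.42192715  0.06      ] 0.06992674490148028 13.289920328595956
spin 0.001 then dx 1.99 dy 5.23 dz 12.13 | yaw -76.0 tilt [-0.001  0.001 -1.   ]
foot centre [ 0.51995091 -0.42359182  0.003     ]
```

move_arm(steps=[{"dx": 0.9,"dy": 2.65,"dz": 0,"spin": 0.01},{"dx": 0.9,"dy": 2.65,"dz": 0,"spin": 0},{"dx": 0,"dy": 0,"dz": 3,"spin": 0},{"dx": 0,"dy": 0,"dz": 3,"spin": 0},{"dx": 0,"dy": 0,"dz": 3,"spin": 0},{"dx": 0,"dy": 0,"dz": 2,"spin": 0},{"dx": 0,"dy": 0,"dz": 1.1,"spin": 0},{"dx": 0,"dy": 0,"dz": 0,"spin": 0}])

```text
time: 29.65
ee_pos: [0.5204, -0.4233, 0.208]
eef_rot: [0.993, 0.117, -0.0, -0.001]
ft_force: [-0.1, 0.0, 0.7]
width: 0.0501
grip_force: 0.0
```

move_arm(steps=[{"dx": 0,"dy": 0,"dz": 0,"spin": 0},{"dx": 0,"dy": 0,"dz": 0,"spin": 0},{"dx": 0,"dy": 0,"dz": 0,"spin": 0},{"dx": 0,"dy": 0,"dz": 0,"spin": 0},{"dx": 0,"dy": 0,"dz": 0,"spin": 0},{"dx": 0,"dy": 0,"dz": 0,"spin": 0},{"dx": 0,"dy": 0,"dz": -2,"spin": 0},{"dx": 0,"dy": 0,"dz": -3,"spin": 0},{"dx": 0,"dy": 0,"dz": 0,"spin": 0},{"dx": 0,"dy": 0,"dz": 0,"spin": 0}], claw=0)

```text
time: 30.65
ee_pos: [0.5199, -0.4245, 0.2586]
eef_rot: [0.993, 0.116, 0.0, -0.0]
ft_force: [-0.5, -0.5, -3.8]
width: 0.0154
grip_force: 50.0
```

```bash
python3 -c "
from h import *
st();plan(rail(0,-.186),TH,.217)"
```

```text
{'time': 30.65, 'ee_pos': [0.5199, -0.4245, 0.2586], 'eef_rot': [0.9932, 0.1165, 0.0002, -0.0], 'ft_force': [-0.4502, -0.4588, -3.7796], 'width': 0.0154, 'grip_force': 49.9998, 'joint_positions': [0.0449, 0.6818, 0.8352, 1.524, -0.5315, 1.1743, -0.3601]}
spin -1.258 then dx 32.16 dy -6.24 dz 4.16 | yaw -76.6 tilt [ 0.  0. -1.]
```

move_arm(steps=[{"dx": 0,"dy": 0,"dz": 0,"spin": -0.1398},{"dx": 0,"dy": 0,"dz": 0,"spin": -0.1398},{"dx": 0,"dy": 0,"dz": 0,"spin": -0.1398},{"dx": 0,"dy": 0,"dz": 0,"spin": -0.1398},{"dx": 0,"dy": 0,"dz": 0,"spin": -0.1398},{"dx": 0,"dy": 0,"dz": 0,"spin": -0.1398},{"dx": 0,"dy": 0,"dz": 0,"spin": -0.1398},{"dx": 0,"dy": 0,"dz": 0,"spin": -0.1398},{"dx": 0,"dy": 0,"dz": 0,"spin": -0.1398}])

```text
time: 31.55
ee_pos: [0.5196, -0.424, 0.2568]
eef_rot: [0.733, 0.681, -0.0, -0.001]
ft_force: [-0.5, 0.6, -2.5]
width: 0.0158
grip_force: 50.0
```

move_arm(steps=[{"dx": 3.5,"dy": -0.69,"dz": 0,"spin": 0},{"dx": 3.5,"dy": -0.69,"dz": 0,"spin": 0},{"dx": 3.5,"dy": -0.69,"dz": 0,"spin": 0},{"dx": 3.5,"dy": -0.69,"dz": 0,"spin": 0},{"dx": 3.5,"dy": -0.69,"dz": 0,"spin": 0},{"dx": 3.5,"dy": -0.69,"dz": 0,"spin": 0},{"dx": 3.5,"dy": -0.69,"dz": 0,"spin": 0},{"dx": 3.5,"dy": -0.69,"dz": 0,"spin": 0},{"dx": 3.5,"dy": -0.69,"dz": 0,"spin": 0},{"dx": 0,"dy": 0,"dz": 0,"spin": 0},{"dx": 0,"dy": 0,"dz": 0,"spin": 0}])

```text
time: 32.65
ee_pos: [0.4825, -0.1048, 0.2579]
eef_rot: [0.734, 0.679, -0.0, -0.001]
ft_force: [-0.8, -1.0, -2.5]
width: 0.0152
grip_force: 50.0
```

```bash
python3 -c "
from h import *
st();plan(rail(0,-.186),TH,.217)"
```

```text
{'time': 32.65, 'ee_pos': [0.4825, -0.1048, 0.2579], 'eef_rot': [0.7338, 0.6794, -0.0005, -0.0006], 'ft_force': [-0.8284, -0.9901, -2.5015], 'width': 0.0152, 'grip_force': 49.9998, 'joint_positions': [-0.3562, 0.1972, 0.5255, 1.9933, -0.1185, 0.9819, 0.15]}
spin 0.002 then dx 0.59 dy 0.02 dz 4.09 | yaw -4.4 tilt [-0.002  0.    -1.   ]
```

move_arm(steps=[{"dx": 0.4,"dy": 0,"dz": 2,"spin": 0},{"dx": 0,"dy": 0,"dz": 1.6,"spin": 0},{"dx": 0,"dy": 0,"dz": 0.4,"spin": 0},{"dx": 0,"dy": 0,"dz": 0,"spin": 0},{"dx": 1,"dy": 0,"dz": 0,"spin": 0},{"dx": 1,"dy": 0,"dz": 0,"spin": 0},{"dx": 1,"dy": 0,"dz": 0,"spin": 0}])

```text
time: 33.35
ee_pos: [0.4859, -0.0705, 0.2192]
eef_rot: [0.734, 0.679, 0.0, 0.0]
ft_force: [1.0, -0.5, -2.2]
width: 0.0157
grip_force: 50.0
```

move_arm(steps=[{"dx": 1,"dy": 0,"dz": 0,"spin": 0},{"dx": 1,"dy": 0,"dz": 0,"spin": 0},{"dx": 1,"dy": 0,"dz": 0,"spin": 0}])

```text
time: 33.65
ee_pos: [0.488, -0.0407, 0.2189]
eef_rot: [0.734, 0.679, 0.0, -0.0]
ft_force: [-0.1, 0.6, -2.0]
width: 0.0157
grip_force: 50.0
```

move_arm(steps=[{"dx": 1,"dy": 0,"dz": 0,"spin": 0},{"dx": 1,"dy": 0,"dz": 0,"spin": 0},{"dx": 1,"dy": 0,"dz": 0,"spin": 0},{"dx": 1,"dy": 0,"dz": 0,"spin": 0}])

```text
time: 34.05
ee_pos: [0.4912, -0.0011, 0.2188]
eef_rot: [0.735, 0.679, 0.0, -0.0]
ft_force: [0.0, -0.1, -3.5]
width: 0.0156
grip_force: 50.0
```

```bash
python3 -c "
from h import *
st();plan(rail(0,-.055),TH,.217)"
```

```text
{'time': 34.05, 'ee_pos': [0.4912, -0.0011, 0.2188], 'eef_rot': [0.7345, 0.6786, 0.0, -0.0], 'ft_force': [0.0252, -0.1213, -3.5125], 'width': 0.0156, 'grip_force': 49.9997, 'joint_positions': [-0.4981, 0.2502, 0.4525, 2.0264, -0.1394, 0.8941, -0.0494]}
spin 0.0 then dx 3.28 dy -0.02 dz 0.18 | yaw -4.5 tilt [ 0.  0. -1.]
```

move_arm(steps=[{"dx": 1,"dy": 0,"dz": 0.1,"spin": 0},{"dx": 1,"dy": 0,"dz": 0.1,"spin": 0},{"dx": 0.4,"dy": 0,"dz": 0,"spin": 0},{"dx": 0,"dy": 0,"dz": 0,"spin": 0}])

```text
time: 34.45
ee_pos: [0.4932, 0.0228, 0.2169]
eef_rot: [0.734, 0.679, 0.0, -0.0]
ft_force: [-0.2, 1.0, -1.0]
width: 0.0156
grip_force: 50.0
```

move_arm(steps=[{"dx": 0.4,"dy": 0,"dz": 0,"spin": 0},{"dx": 0,"dy": 0,"dz": 0,"spin": 0}])

```text
time: 34.65
ee_pos: [0.4934, 0.0262, 0.2169]
eef_rot: [0.735, 0.679, 0.0, -0.0]
ft_force: [0.6, 0.7, -0.7]
width: 0.016
grip_force: 50.0
```

move_arm(steps=[{"dx": 0.4,"dy": 0,"dz": 0,"spin": 0},{"dx": 0,"dy": 0,"dz": 0,"spin": 0}])

```text
time: 34.85
ee_pos: [0.4937, 0.0303, 0.2169]
eef_rot: [0.734, 0.679, 0.0, -0.0]
ft_force: [-0.7, 0.2, -0.7]
width: 0.0155
grip_force: 50.0
```

move_arm(steps=[{"dx": 0.3,"dy": 0,"dz": 0,"spin": 0},{"dx": 0,"dy": 0,"dz": 0,"spin": 0}])

```text
time: 35.05
ee_pos: [0.494, 0.0333, 0.2169]
eef_rot: [0.734, 0.679, 0.0, -0.0]
ft_force: [0.1, 0.8, 0.5]
width: 0.0157
grip_force: 50.0
```

move_arm(steps=[{"dx": 0.3,"dy": 0,"dz": 0,"spin": 0},{"dx": 0,"dy": 0,"dz": 0,"spin": 0}])

```text
time: 35.25
ee_pos: [0.4941, 0.0348, 0.217]
eef_rot: [0.735, 0.678, -0.001, 0.001]
ft_force: [-1.2, -6.3, 4.7]
width: 0.0156
grip_force: 50.0
```

move_arm(steps=[{"dx": 0.3,"dy": 0,"dz": 0,"spin": 0},{"dx": 0,"dy": 0,"dz": 0,"spin": 0}])

```text
time: 35.45
ee_pos: [0.4943, 0.0356, 0.2171]
eef_rot: [0.736, 0.677, -0.002, 0.001]
ft_force: [-3.4, -17.6, 10.4]
width: 0.0157
grip_force: 50.0
```

move_arm(steps=[{"dx": 0.2,"dy": 0,"dz": 0,"spin": 0},{"dx": 0,"dy": 0,"dz": 0,"spin": 0}])

```text
time: 35.65
ee_pos: [0.4944, 0.0361, 0.2172]
eef_rot: [0.736, 0.677, -0.002, 0.002]
ft_force: [-4.6, -23.3, 14.1]
width: 0.0158
grip_force: 50.0
```

move_arm(steps=[{"dx": -0.4,"dy": 0,"dz": 0,"spin": 0},{"dx": 0,"dy": 0,"dz": 0,"spin": 0}])

```text
time: 35.85
ee_pos: [0.4941, 0.0349, 0.217]
eef_rot: [0.735, 0.678, -0.001, 0.001]
ft_force: [-2.3, -10.4, 5.7]
width: 0.0158
grip_force: 50.0
```

move_arm(steps=[{"dx": 0,"dy": 0,"dz": 0,"spin": 0},{"dx": 0,"dy": 0,"dz": 0,"spin": 0},{"dx": 0,"dy": 0,"dz": 0,"spin": 0},{"dx": 0,"dy": 0,"dz": -2,"spin": 0},{"dx": 0,"dy": 0,"dz": -4,"spin": 0},{"dx": 0,"dy": 0,"dz": -4,"spin": 0},{"dx": 0,"dy": 0,"dz": -4,"spin": 0},{"dx": 0,"dy": 0,"dz": 0,"spin": 0},{"dx": 0,"dy": 0,"dz": 0,"spin": 0}], claw=5)

```text
time: 36.75
ee_pos: [0.4943, 0.0374, 0.3574]
eef_rot: [0.734, 0.679, 0.001, 0.0]
ft_force: [-0.1, -0.5, -0.6]
width: 0.0501
grip_force: 0.0
```

```bash
python3 -c "
from h import *
s=st();ax=rail(.145,-.13);print('axis',ax,'knob rel',np.array([.6274,-.1068])-ax)
T=ld('top0');S=ld('side0')
print('pans',tri(T,(266,90),S,(372,165))[0],tri(T,(367,85),S,(443,190))[0])
plan((.6274,-.1068),-40,.35)
plan(ax,-40,.35)"
```

```text
{'time': 36.75, 'ee_pos': [0.4943, 0.0374, 0.3574], 'eef_rot': [0.7342, 0.6789, 0.001, 0.0001], 'ft_force': [-0.1182, -0.5028, -0.6033], 'width': 0.0501, 'grip_force': 0.0, 'joint_positions': [-0.5954, 0.0711, 0.4502, 1.8817, -0.0342, 1.1943, -0.212]}
axis [ 0.63215488 -0.05456958] knob rel [-0.00475488 -0.05223042]
pans [0.86575089 0.06022496 0.15561549] [ 0.8654471  -0.15952233  0.1541286 ]
spin 0.62 then dx -2.49 dy 19.47 dz 0.74 | yaw -4.5 tilt [ 0.002  0.001 -1.   ]
spin 0.62 then dx 1.82 dy 16.47 dz 0.74 | yaw -4.5 tilt [ 0.002  0.001 -1.   ]
```

move_arm(steps=[{"dx": 0,"dy": 0,"dz": 0,"spin": 0.124},{"dx": 0,"dy": 0,"dz": 0,"spin": 0.124},{"dx": 0,"dy": 0,"dz": 0,"spin": 0.124},{"dx": 0,"dy": 0,"dz": 0,"spin": 0.124},{"dx": 0,"dy": 0,"dz": 0,"spin": 0.124},{"dx": -0.41,"dy": 3.25,"dz": 0,"spin": 0},{"dx": -0.41,"dy": 3.25,"dz": 0,"spin": 0},{"dx": -0.41,"dy": 3.25,"dz": 0,"spin": 0},{"dx": -0.41,"dy": 3.25,"dz": 0,"spin": 0},{"dx": -0.41,"dy": 3.25,"dz": 0,"spin": 0},{"dx": -0.41,"dy": 3.25,"dz": 0,"spin": 0},{"dx": 0,"dy": 0,"dz": 0,"spin": 0}])

```text
time: 37.95
ee_pos: [0.6285, -0.1107, 0.3541]
eef_rot: [0.907, 0.42, -0.002, 0.001]
ft_force: [-0.3, -0.8, 0.7]
width: 0.05
grip_force: 0.0
```

move_arm(steps=[{"dx": 0,"dy": 0,"dz": 0,"spin": 0},{"dx": 0,"dy": 0,"dz": 0,"spin": 0}])

```text
time: 38.15
ee_pos: [0.6273, -0.1064, 0.3557]
eef_rot: [0.906, 0.423, -0.001, -0.001]
ft_force: [-0.3, -0.2, -0.5]
width: 0.0498
grip_force: 0.0
```

```bash
python3 -c "
from h import *
st();c=snap('wrist','w6')
print(proj(c,[[.6274,-.1068,.137],np.r_[rail(.145,-.13),.094]]))"
```

```text
{'time': 38.15, 'ee_pos': [0.6273, -0.1064, 0.3557], 'eef_rot': [0.9063, 0.4226, -0.0007, -0.0007], 'ft_force': [-0.3238, -0.2122, -0.463], 'width': 0.0498, 'grip_force': 0.0, 'joint_positions': [-0.3357, 0.424, 0.5734, 1.5212, -0.2363, 1.2681, -0.4298]}
[[314.71517269 284.44840223]
 [265.09805798 190.32129659]]
```

View pics/w6.png

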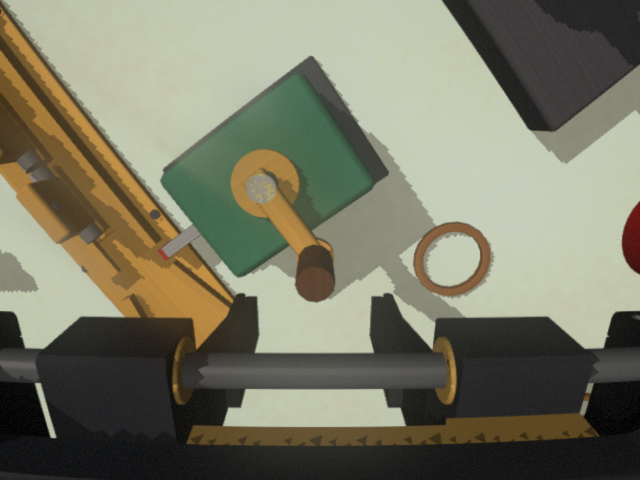

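The knob top is at (315,283), as predicted, and the hub is at (261,188). I'm grasping the knob and working out the circle.

move_arm(steps=[{"dx": 0,"dy": 0,"dz": 2.5,"spin": 0},{"dx": 0,"dy": 0,"dz": 2.5,"spin": 0},{"dx": 0,"dy": 0,"dz": 1.2,"spin": 0},{"dx": 0,"dy": 0,"dz": 0.8,"spin": 0},{"dx": 0,"dy": 0,"dz": 0,"spin": 0}])

```text
time: 38.7
ee_pos: [0.6274, -0.1069, 0.2864]
eef_rot: [0.906, 0.422, -0.0, -0.0]
ft_force: [0.7, 0.7, -0.1]
width: 0.05
grip_force: 0.0
```

move_arm(steps=[{"dx": 0,"dy": 0,"dz": 0,"spin": 0},{"dx": 0,"dy": 0,"dz": 0,"spin": 0},{"dx": 0,"dy": 0,"dz": 0,"spin": 0},{"dx": 0,"dy": 0,"dz": 0,"spin": 0},{"dx": 0,"dy": 0,"dz": 0,"spin": 0},{"dx": 0,"dy": 0,"dz": 0,"spin": 0}], claw=0)

```text
time: 39.3
ee_pos: [0.6277, -0.1073, 0.2871]
eef_rot: [0.907, 0.422, 0.0, 0.0]
ft_force: [0.8, 0.1, 1.8]
width: 0.0206
grip_force: 50.0
```

```bash
python3 -c "
from h import *
c=ld('w6')
print('hub',atz(c,(261,188),.098),'knob',atz(c,(315,283),.137))
s=st();p,t,M=cur();k=p[:2]
h=atz(c,(261,188),.098)[:2];h=(h+rail(.145,-.13))/2
u=(k-h)/np.linalg.norm(k-h);h=k-.055*u;a0=np.arctan2(u[1],u[0]);print('ax',h,np.degrees(a0),t)
th=np.radians(t);X=np.array([-np.sin(th),np.cos(th)]);Y=np.array([np.cos(th),np.sin(th)])
q=lambda i:h+.055*np.array([np.cos(a0-i*np.pi/6),np.sin(a0-i*np.pi/6)])
for i in range(12):
  e=100*(q(i+1)-q(i));print(round(e@X,2),round(e@Y,2))
"
```

```text
hub [ 0.63202881 -0.05178111  0.098     ] knob [ 0.62804933 -0.10625999  0.137     ]
{'time': 39.3, 'ee_pos': [0.6277, -0.1073, 0.2871], 'eef_rot': [0.9065, 0.4222, 0.0003, 0.0], 'ft_force': [0.7649, 0.0813, 1.8446], 'width': 0.0206, 'grip_force': 49.9999, 'joint_positions': [-0.3189, 0.4852, 0.5513, 1.5923, -0.2723, 1.1411, -0.4041]}
ax [ 0.63214518 -0.05251182] -94.59598242522706 -40.055386375275994
-1.0 -2.67
0.47 -2.81
1.81 -2.2
2.67 -1.0
2.81 0.47
2.2 1.81
1.0 2.67
-0.47 2.81
-1.81 2.2
-2.67 1.0
-2.81 -0.47
-2.2 -1.81
```

move_arm(steps=[{"dx": -0.67,"dy": -1.27,"dz": 0,"spin": 0},{"dx": -0.32,"dy": -1.4,"dz": 0,"spin": 0},{"dx": 0.05,"dy": -1.435,"dz": 0,"spin": 0},{"dx": 0.42,"dy": -1.37,"dz": 0,"spin": 0},{"dx": 0.76,"dy": -1.22,"dz": 0,"spin": 0},{"dx": 1.05,"dy": -0.98,"dz": 0,"spin": 0}])

```text
time: 39.9
ee_pos: [0.576, -0.0516, 0.287]
eef_rot: [0.907, 0.42, -0.002, 0.002]
ft_force: [-4.5, -15.3, 4.8]
width: 0.0205
grip_force: 50.0
```

```bash
python3 -c "
from h import *
st();p,t,M=cur();e=p[:2]-[.63215,-.05251];print(np.linalg.norm(e),np.degrees(np.arctan2(e[1],e[0])))"
```

```text
{'time': 39.9, 'ee_pos': [0.576, -0.0516, 0.287], 'eef_rot': [0.9074, 0.4202, -0.0017, 0.002], 'ft_force': [-4.4971, -15.3429, 4.786], 'width': 0.0205, 'grip_force': 49.9997, 'joint_positions': [-0.4493, 0.3554, 0.555, 1.7544, -0.2024, 1.0912, -0.5315]}
0.05620707905167283 179.0305634781987
```

move_arm(steps=[{"dx": 1.27,"dy": -0.67,"dz": 0,"spin": 0},{"dx": 1.4,"dy": -0.32,"dz": 0,"spin": 0},{"dx": 1.435,"dy": 0.05,"dz": 0,"spin": 0},{"dx": 1.37,"dy": 0.42,"dz": 0,"spin": 0},{"dx": 1.22,"dy": 0.76,"dz": 0,"spin": 0},{"dx": 0.98,"dy": 1.05,"dz": 0,"spin": 0}])

```text
time: 40.5
ee_pos: [0.6355, 0.0027, 0.2869]
eef_rot: [0.906, 0.422, -0.002, -0.001]
ft_force: [-13.9, -3.7, 12.3]
width: 0.021
grip_force: 50.0
```

move_arm(steps=[{"dx": 0.67,"dy": 1.27,"dz": 0,"spin": 0},{"dx": 0.32,"dy": 1.4,"dz": 0,"spin": 0},{"dx": -0.05,"dy": 1.435,"dz": 0,"spin": 0},{"dx": -0.42,"dy": 1.37,"dz": 0,"spin": 0},{"dx": -0.76,"dy": 1.22,"dz": 0,"spin": 0},{"dx": -1.05,"dy": 0.98,"dz": 0,"spin": 0}])

```text
time: 41.1
ee_pos: [0.6866, -0.0532, 0.2869]
eef_rot: [0.906, 0.424, -0.0, -0.004]
ft_force: [-11.9, 14.7, 11.3]
width: 0.0207
grip_force: 50.0
```

move_arm(steps=[{"dx": -1.27,"dy": 0.67,"dz": 0,"spin": 0},{"dx": -1.4,"dy": 0.32,"dz": 0,"spin": 0},{"dx": -1.435,"dy": -0.05,"dz": 0,"spin": 0},{"dx": -1.37,"dy": -0.42,"dz": 0,"spin": 0},{"dx": -1.22,"dy": -0.76,"dz": 0,"spin": 0},{"dx": -0.98,"dy": -1.05,"dz": 0,"spin": 0}])

```text
time: 41.7
ee_pos: [0.629, -0.1071, 0.2873]
eef_rot: [0.906, 0.422, 0.003, 0.002]
ft_force: [13.4, -0.8, -6.5]
width: 0.0204
grip_force: 50.0
```

```bash
cat > k.py <<'E'
from h import *
st();p,t,M=cur();e=p[:2]-[.63215,-.05251];print(np.linalg.norm(e),np.degrees(np.arctan2(e[1],e[0])),t)
E
python3 k.py
```

```text
{'time': 41.7, 'ee_pos': [0.629, -0.1071, 0.2873], 'eef_rot': [0.9064, 0.4224, 0.0027, 0.002], 'ft_force': [13.3611, -0.8386, -6.4504], 'width': 0.0204, 'grip_force': 50.0002, 'joint_positions': [-0.3127, 0.4835, 0.5419, 1.5914, -0.2676, 1.1346, -0.408]}
0.054730965123914885 -93.30773940043755 -40.03327371338549
```

move_arm(steps=[{"dx": -0.67,"dy": -1.27,"dz": 0,"spin": 0},{"dx": -0.32,"dy": -1.4,"dz": 0,"spin": 0},{"dx": 0.05,"dy": -1.435,"dz": 0,"spin": 0},{"dx": 0.42,"dy": -1.37,"dz": 0,"spin": 0},{"dx": 0.76,"dy": -1.22,"dz": 0,"spin": 0},{"dx": 1.05,"dy": -0.98,"dz": 0,"spin": 0}])

```text
time: 42.3
ee_pos: [0.576, -0.0516, 0.287]
eef_rot: [0.907, 0.42, -0.002, 0.002]
ft_force: [-4.4, -13.6, 5.2]
width: 0.021
grip_force: 50.0
```

move_arm(steps=[{"dx": 1.27,"dy": -0.67,"dz": 0,"spin": 0},{"dx": 1.4,"dy": -0.32,"dz": 0,"spin": 0},{"dx": 1.435,"dy": 0.05,"dz": 0,"spin": 0},{"dx": 1.37,"dy": 0.42,"dz": 0,"spin": 0},{"dx": 1.22,"dy": 0.76,"dz": 0,"spin": 0},{"dx": 0.98,"dy": 1.05,"dz": 0,"spin": 0}])

```text
time: 42.9
ee_pos: [0.6355, 0.0027, 0.2869]
eef_rot: [0.906, 0.422, -0.002, -0.001]
ft_force: [-13.7, -5.8, 12.3]
width: 0.021
grip_force: 50.0
```

move_arm(steps=[{"dx": 0.67,"dy": 1.27,"dz": 0,"spin": 0},{"dx": 0.32,"dy": 1.4,"dz": 0,"spin": 0},{"dx": -0.05,"dy": 1.435,"dz": 0,"spin": 0},{"dx": -0.42,"dy": 1.37,"dz": 0,"spin": 0},{"dx": -0.76,"dy": 1.22,"dz": 0,"spin": 0},{"dx": -1.05,"dy": 0.98,"dz": 0,"spin": 0}])

```text
time: 43.5
ee_pos: [0.6866, -0.0532, 0.2869]
eef_rot: [0.906, 0.424, -0.0, -0.004]
ft_force: [-11.8, 13.7, 10.8]
width: 0.0206
grip_force: 50.0
```

move_arm(steps=[{"dx": -1.27,"dy": 0.67,"dz": 0,"spin": 0},{"dx": -1.4,"dy": 0.32,"dz": 0,"spin": 0},{"dx": -1.435,"dy": -0.05,"dz": 0,"spin": 0},{"dx": -1.37,"dy": -0.42,"dz": 0,"spin": 0},{"dx": -1.22,"dy": -0.76,"dz": 0,"spin": 0},{"dx": -0.98,"dy": -1.05,"dz": 0,"spin": 0}])

```text
time: 44.1
ee_pos: [0.629, -0.1071, 0.2873]
eef_rot: [0.906, 0.422, 0.003, 0.002]
ft_force: [13.0, -1.2, -6.2]
width: 0.0208
grip_force: 50.0
```

```bash
python3 k.py
```

```text
{'time': 44.1, 'ee_pos': [0.629, -0.1071, 0.2873], 'eef_rot': [0.9064, 0.4224, 0.0027, 0.002], 'ft_force': [13.0066, -1.158, -6.1645], 'width': 0.0208, 'grip_force': 50.0002, 'joint_positions': [-0.3061, 0.4817, 0.5327, 1.591, -0.2626, 1.134, -0.4116]}
0.05469177717774078 -93.3181397391783 -40.024334141667715
```

move_arm(steps=[{"dx": -0.67,"dy": -1.27,"dz": 0,"spin": 0},{"dx": -0.32,"dy": -1.4,"dz": 0,"spin": 0},{"dx": 0.05,"dy": -1.435,"dz": 0,"spin": 0},{"dx": 0.42,"dy": -1.37,"dz": 0,"spin": 0},{"dx": 0.76,"dy": -1.22,"dz": 0,"spin": 0},{"dx": 1.05,"dy": -0.98,"dz": 0,"spin": 0}])

```text
time: 44.7
ee_pos: [0.576, -0.0516, 0.287]
eef_rot: [0.907, 0.42, -0.002, 0.002]
ft_force: [-4.5, -14.4, 5.4]
width: 0.0209
grip_force: 50.0
```

move_arm(steps=[{"dx": 1.27,"dy": -0.67,"dz": 0,"spin": 0},{"dx": 1.4,"dy": -0.32,"dz": 0,"spin": 0},{"dx": 1.435,"dy": 0.05,"dz": 0,"spin": 0}])

```text
time: 45.0
ee_pos: [0.5947, -0.0114, 0.2869]
eef_rot: [0.907, 0.421, -0.003, -0.001]
ft_force: [-11.7, -6.6, 11.9]
width: 0.0207
grip_force: 50.0
```

move_arm(steps=[{"dx": 1.37,"dy": 0.42,"dz": 0,"spin": 0},{"dx": 1.22,"dy": 0.76,"dz": 0,"spin": 0}])

```text
time: 45.2
ee_pos: [0.6211, 0.0019, 0.2869]
eef_rot: [0.907, 0.422, -0.002, -0.001]
ft_force: [-11.8, -5.3, 11.3]
width: 0.0211
grip_force: 50.0
```

```bash
python3 k.py
```

```text
{'time': 45.2, 'ee_pos': [0.6211, 0.0019, 0.2869], 'eef_rot': [0.9065, 0.4222, -0.0023, -0.001], 'ft_force': [-11.8308, -5.3347, 11.3003], 'width': 0.0211, 'grip_force': 50.0012, 'joint_positions': [-0.4669, 0.4439, 0.5026, 1.6331, -0.2307, 1.1293, -0.6041]}
0.055485788679754025 101.52984847718382 -40.053553698442286
```

move_arm(steps=[{"dx": 0.98,"dy": 1.05,"dz": 0,"spin": 0},{"dx": 0.67,"dy": 1.27,"dz": 0,"spin": 0}])

```text
time: 45.4
ee_pos: [0.6498, -0.0003, 0.2869]
eef_rot: [0.906, 0.422, -0.002, -0.001]
ft_force: [-0.4, -9.2, 8.4]
width: 0.0211
grip_force: 50.0
```

move_arm(steps=[{"dx": 0.32,"dy": 1.4,"dz": 0,"spin": 0},{"dx": -0.05,"dy": 1.435,"dz": 0,"spin": 0}])

```text
time: 45.6
ee_pos: [0.6738, -0.0171, 0.2869]
eef_rot: [0.906, 0.422, -0.001, -0.0]
ft_force: [-12.8, -3.8, 10.6]
width: 0.021
grip_force: 50.0
```

```bash
python3 k.py
```

```text
{'time': 45.6, 'ee_pos': [0.6738, -0.0171, 0.2869], 'eef_rot': [0.9065, 0.4222, -0.0013, -0.0003], 'ft_force': [-12.7629, -3.8145, 10.5959], 'width': 0.021, 'grip_force': 50.0018, 'joint_positions': [-0.3942, 0.5572, 0.4952, 1.4775, -0.2747, 1.1791, -0.5554]}
0.054679705373096105 40.37688375644154 -40.050079014753564
```

move_arm(steps=[{"dx": 0,"dy": 0,"dz": 0,"spin": 0},{"dx": 0,"dy": 0,"dz": 0,"spin": 0},{"dx": 0,"dy": 0,"dz": 0,"spin": 0}])

```text
time: 45.9
ee_pos: [0.6736, -0.0175, 0.287]
eef_rot: [0.907, 0.422, -0.0, 0.0]
ft_force: [-3.1, -4.0, 5.8]
width: 0.0208
grip_force: 50.0
```

move_arm(steps=[{"dx": -0.42,"dy": 1.37,"dz": 0,"spin": 0},{"dx": 0,"dy": 0,"dz": 0,"spin": 0}])

```text
time: 46.1
ee_pos: [0.6814, -0.0304, 0.287]
eef_rot: [0.907, 0.421, -0.001, 0.0]
ft_force: [-4.9, -3.2, 6.8]
width: 0.0208
grip_force: 50.0
```

```bash
python3 k.py
```

```text
{'time': 46.1, 'ee_pos': [0.6814, -0.0304, 0.287], 'eef_rot': [0.9069, 0.4214, -0.0006, 0.0004], 'ft_force': [-4.9308, -3.1594, 6.7994], 'width': 0.0208, 'grip_force': 50.0, 'joint_positions': [-0.3701, 0.5743, 0.4966, 1.4534, -0.2817, 1.186, -0.5354]}
0.05402130349618324 24.209202218671653 -40.14923698876477
```

The drag has gone: tangential force at rest fell from about 12 N to about 0, between 2.46 and 2.54 turns. The crank is now at about 2.67 turns. Releasing and checking.

move_arm(steps=[{"dx": 0,"dy": 0,"dz": 0,"spin": 0},{"dx": 0,"dy": 0,"dz": 0,"spin": 0},{"dx": 0,"dy": 0,"dz": 0,"spin": 0},{"dx": 0,"dy": 0,"dz": 0,"spin": 0},{"dx": 0,"dy": 0,"dz": -2,"spin": 0},{"dx": 0,"dy": 0,"dz": -4,"spin": 0},{"dx": 0,"dy": 0,"dz": -4,"spin": 0},{"dx": 0,"dy": 0,"dz": -4,"spin": 0},{"dx": -3,"dy": 3,"dz": 0,"spin": 0},{"dx": -3,"dy": 3,"dz": 0,"spin": 0},{"dx": -3,"dy": 3,"dz": 0,"spin": 0},{"dx": -3,"dy": 3,"dz": 0,"spin": 0}], claw=5)

```text
time: 47.3
ee_pos: [0.6964, -0.1991, 0.4269]
eef_rot: [0.906, 0.423, 0.0, -0.0]
ft_force: [0.9, -0.0, -0.0]
width: 0.05
grip_force: 0.0
```

move_arm(steps=[{"dx": 0,"dy": 0,"dz": 0,"spin": 0},{"dx": 0,"dy": 0,"dz": 0,"spin": 0},{"dx": 0,"dy": 0,"dz": 0,"spin": 0}])

```text
time: 47.6
ee_pos: [0.6967, -0.1965, 0.4266]
eef_rot: [0.906, 0.423, 0.0, -0.0]
ft_force: [0.7, 1.0, 1.0]
width: 0.0502
grip_force: 0.0
```

```bash
python3 -c "
from h import *
st();snap('side','s9');snap('top','t9')
a=cv2.imread('pics/s9.png')[160:360,120:460];b=cv2.imread('pics/t9.png')[140:350,130:500]
a=cv2.resize(a,(510,300));b=cv2.resize(b,(510,290));cv2.imwrite('pics/f9.png',np.vstack([a,b]))"
```

```text
{'time': 47.6, 'ee_pos': [0.6967, -0.1965, 0.4266], 'eef_rot': [0.9061, 0.423, 0.0003, -0.0005], 'ft_force': [0.6615, 1.0465, 1.048], 'width': 0.0502, 'grip_force': 0.0, 'joint_positions': [-0.1183, 0.5947, 0.5584, 1.1365, -0.3036, 1.4885, -0.3123]}
```

View pics/f9.png

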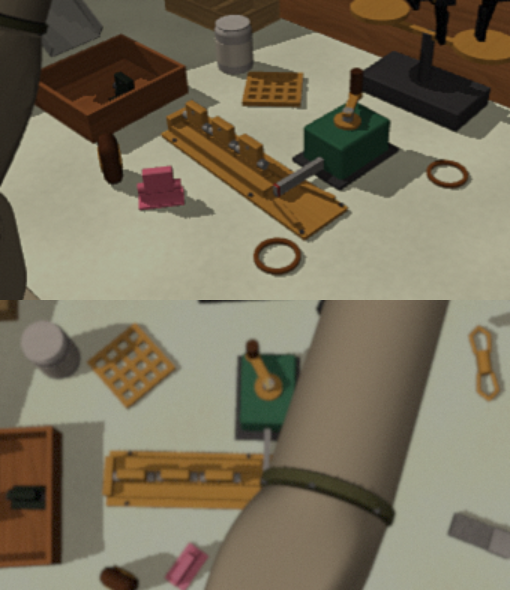

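The three bolts are close together on the track, with the first at the stop (side crop (190,115) to (250,150)). The keeper bar is across the mouth at (285,185), the dark bolt is in the bin, and the other goods are in place.

```bash
python3 -c "
from h import *
print(job.close_job())"
```

```text
the job is handed in; nothing more can be done
None
```

The job is handed in: the dark bolt is in the bin, all three brass bolts are on the track against the stop, and the keeper is across the mouth, with the crank stopped about 0.15–0.2 turn after the drag dropped.

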